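Set out the washstand tray

ROBOT

A 6-joint arm with a two-finger parallel gripper is mounted at the origin on the work surface. World frame = base frame: x ahead of the robot, y to its left, z up, the work surface at z = 0. Lengths are in mm, angles in rad, forces in N, time in s.
With the tool pointing down it reaches from about 325 to 900 mm from the base axis. Payload 6.1 kg.
Tool frame: the origin (TCP) lies on the centre line of the jaws, within the pads' length; the fingertips stand 22 mm ahead of it and the grasp point (between the pads) lies 3 mm ahead of it; z points along the fingers, y is the direction in which the jaws open and shut (so a half turn about z gives the same grasp; the last joint's range is limited). The gripper opens to 87 mm and grips with 3 to 60 N. Pads are 19 mm wide; open, the fingers measure 117 mm over their backs; the gripper's body (75 mm by 190 mm) begins 51 mm behind the grasp point.
Start: joints at [-1.36, 0.22, 1.526, -0, 1.395, -0.126], TCP at [206.535, -589.88, 215.438] pointing down, gripper open.
Joint ranges: [-2.98, 2.98], [-0.91, 2.08], [0.09, 2.57], [-1.24, 4.39], [0.2, 2.65], [-2.68, 2.68]. Speed limits (rad/s): [2.57, 2.57, 3.01, 3.14, 3.14, 3.14].

INTERFACE

Orientations are given as a rotation vector (axis times angle).
In Python, from station import * gives the robot as it stands.
- The arm moves only by the tool step_arm, never from a script. Its argument "commands" is a list that holds one entry, the list of rows, each a list of 7 numbers: the shift along the tool's x, y, z in units of 25 mm (1.0 is 25 mm), then the turn, a rotation vector about the tool's x, y, z in units of 5 degrees (1.0 is 5 degrees), then the closure in counts, from 0 (fully open) to 255 (shut). In form: [[[dx, dy, dz, wx, wy, wz, hand], ...]]. A call has 1 to 8 rows; each row is the pose to reach, as a shift and turn from the pose measured when the call began, along the tool's axes at that moment; what a row does not reach only later rows make up. A row lasts 1/10 s, in which the tool goes at most 50 mm and 8.59 degrees, less where a joint would pass 70% of its speed; a pose out of reach is approached as far as the arm can. A call with a gripper value outside its range is refused whole. The fingers move at their own pace and stop on an object; "squeeze" is the grip in N (left out, the last holds). Time passes only in rows, so rows that repeat a pose let the fingers close. It gives the time, the measured TCP pose, the force and the opening at its end, in the units of the state.
- get_obs(): the state, without advancing time (a new reading comes with each control period).
- read_camera(name): name is "side" or "top"; returns a dict with "image" (384x512x3 uint8, red, green, blue), "vfov" (degrees; the focal length in pixels is half the picture's height over the tangent of half this angle, whatever the lens; pixels are square), "cx", "cy" (the principal point, pixels), "rvec" (rotation vector, rad) and "tvec" (3), from world to camera coordinates, as OpenCV has them. Camera axes: x right, y down, z forward; pixel columns grow to the right and rows downward; lengths in mm; the calibration is good to about 2 mm. A picture is of the moment at which its call begins. There is no depth.
- sign_off(): hands the job in, once; it reports no verdict.
The state is a dict: "clock": time; "qpos": joint angles; "qvel": joint speeds; "joint_torque": joint torques, N m; "ee_pos": TCP position; "ee_rot": TCP orientation; "contact_force": force on the tool from outside, world axes, zero at the start; "moment": the same for the moment, N m; "gripper_width": finger opening in mm.
Only numpy, scipy, OpenCV 4.12 (cv2) and the standard library are available. Lean on these libraries where they do the work, as an engineer would, in place of code of your own. Each camera call takes 0.05 s, during which the arm holds its last target.

TASK

Set out the wooden tray in one straight row along its lengthwise middle line: the cream jar in the very middle of the tray, the tumbler in the middle of the gap between the jar and the tray's rim on the toothbrush holder's side, and the lotion bottle in the middle of the gap on the other side of the jar; put the flat tin centred on top of the jar's lid. Set everything down upright without dropping or tipping it, and leave the soap dispenser, toothbrush holder, soap dish and hairbrush where they are.

Things in the scene. Friction and masses are not known exactly. Their poses are not given: they have to be found in the camera images.
- tray: Shallow rectangular wooden tray, fixed to the counter, 150 mm deep (its x) by 320 mm long (its y), 14 mm high, rim and floor 6 mm thick: things in it stand 6 mm above the counter. The inside is 138 x 308 mm. Origin: centre of its underside; x points across it, away from the robot, y along its length, z up. Turned up to 13 degrees either way.
- jar: Low cream jar of amber glass with a flat black screw lid, 64 mm across, 50 mm high to the flat top of the lid, about 0.2 kg. Origin: centre of its underside, z up; round, so its yaw means nothing.
- tumbler: Open white ceramic tumbler without handle, nearly straight, 62 mm across at the foot and 64 mm at the rim, 90 mm high, wall 4 mm, about 0.2 kg. Origin: centre of its underside, z up; round, so its yaw means nothing.
- lotion: Slim white plastic lotion bottle, 48 mm across and straight up to 98 mm, then a shoulder and a grey cap 28 mm across; 125 mm high in all, about 0.2 kg. Origin: centre of its underside, z up; round, so its yaw means nothing.
- tin: Flat round metal tin, shut, 52 mm across, 22 mm high, about 0.05 kg. Origin: centre of its underside, z up; round, so its yaw means nothing.
- brushes: Toothbrush holder: a steel beaker 72 mm across and 95 mm high with two toothbrushes leaning out, 160 mm high in all; stands on the counter about 260 mm from the tray's centre, beyond one end of the tray or the other. Not to be moved. Origin: centre of its underside, z up.
- dispenser: Soap dispenser: a blue ceramic pump bottle 72 mm across, 167 mm high with a steel pump; stands on the counter about 260 mm from the tray's centre, beyond the other end of the tray. Not to be moved. Origin: centre of its underside, z up.
- soapdish: White soap dish with a bar of soap, 120 x 85 x 30 mm, at the left side of the counter. Not to be moved. Origin: centre of its underside.
- hairbrush: Wooden hairbrush lying bristles down, 210 x 55 x 35 mm, at the right side of the counter. Not to be moved. Origin: on its underside, 100 mm from the handle's end; its head points along x.
Things that resemble listed ones, but are neither listed nor needed, are in the scene too. Several things look just like the tin: the one meant starts farthest to the robot's right. What is shaped like the tumbler but turquoise is not meant.

How it is judged (in metres and radians):
At the end, for the whole second after the job is handed in: Jar within 18 mm of the tray centre; tumbler (holder side) and lotion (other side) on the tray floor 93 +-25 mm along from the centre, within 18 mm of its middle line; tin flat on the jar lid, axes within 12 mm; all four upright within 0.1 rad, released, at rest (((y of brushes in the frame of tray above 0 m and y of tumbler in the frame of tray between 0.068 and 0.118 m and y of lotion in the frame of tray between -0.118 and -0.068 m) or (y of brushes in the frame of tray below 0 m and y of tumbler in the frame of tray between -0.118 and -0.068 m and y of lotion in the frame of tray between 0.068 and 0.118 m)) and x of jar in the frame of tray between -0.018 and 0.018 m and z of jar in the frame of tray between 0.003 and 0.01 m and x of tumbler in the frame of tray between -0.018 and 0.018 m and z of tumbler in the frame of tray between 0.003 and 0.01 m and x of lotion in the frame of tray between -0.018 and 0.018 m and z of lotion in the frame of tray between 0.003 and 0.01 m and horizontal distance between jar and tray below 0.018 m and horizontal distance between tin and jar below 0.012 m and z of tin in the frame of jar between 0.047 and 0.053 m and angle between each of jar, tumbler, lotion, tin's own z axis and vertical below 0.1 rad and linear speed of each of jar, tumbler, lotion, tin below 0.02 m/s and angular speed of each of jar, tumbler, lotion, tin below 0.2 rad/s); the robot touches nothing.
It fails at once if the jar, tumbler, lotion bottle or tin tips over (beyond 0.6 rad) (angle between any of jar, tumbler, lotion, tin's own z axis and vertical above 0.6 rad).
It fails at once if one of them is dropped (falls free faster than 0.8 m/s, about 33 mm) ((linear speed of jar above 0.8 m/s and contact force between the fingers and jar below 0.05 N) or (linear speed of tumbler above 0.8 m/s and contact force between the fingers and tumbler below 0.05 N) or (linear speed of lotion above 0.8 m/s and contact force between the fingers and lotion below 0.05 N) or (linear speed of tin above 0.8 m/s and contact force between the fingers and tin below 0.05 N)).
It fails at once if the dispenser, toothbrush holder, soap dish or hairbrush is pushed from its place (over 20 mm) (distance of any of dispenser, brushes, soapdish, hairbrush from where it was at the start of the episode above 0.02 m).
It also fails if it takes over 109 s, if anything falls off the work surface, if the arm or the gripper's body presses on something with over 40 N, if the wrist force passes 120 N, or if a joint passes its speed limit or range.

## Working session

There is one attempt and no reset: what is moved stays moved. The work goes in short steps, Python scripts to look and compute and a tool call to move; the robot and the scene stay as the last step left them, time stands still between calls to the robot, and variables do not carry over. Pictures are saved under pics/ and viewed, and the job is handed in when it is done.

Besides the shell and the picture viewer there is one more tool, called after "Emit:" as a command line: name --argument value ..., lists and objects as JSON in quotes. step_arm: Moves the arm, as the interface text tells. Its arguments: {"type":"object","properties":{"commands":{"type":"array"},"squeeze":{"type":"number"}},"required":["commands"]}

```bash
ls; mkdir -p pics
python3 - <<'E'
from station import *
import cv2
for n in("side","top"):
    c=read_camera(n); cv2.imwrite(f"pics/{n}0.png",cv2.resize(c["image"][:,:,::-1],(800,600),interpolation=cv2.INTER_CUBIC))
    cv2.imwrite(f"pics/{n}0_raw.png",c["image"][:,:,::-1])
    print(n,{k:v for k,v in c.items() if k!="image"})
print(get_obs())
E
```

```text
pics
side {'vfov': 44.94337281926835, 'cx': 263.54636838790265, 'cy': 200.0325278605015, 'rvec': array([ 0.59060485, -2.4531625 ,  1.41037067]), 'tvec': array([ 474.6152621 ,  144.23454202, 1237.2378578 ])}
top {'vfov': 47.24615991795551, 'cx': 251.64113197758465, 'cy': 194.48652419126856, 'rvec': array([ 2.18818018, -2.16358761,  0.11368074]), 'tvec': array([  -7.51949886,  569.80816755, 1294.46312664])}
{'clock': 0.1, 'qpos': array([-1.36009653e+00,  2.21173878e-01,  1.52751943e+00, -2.48630974e-05,
        1.39470970e+00, -1.26097576e-01]), 'qvel': array([-2.22434888e-04, -1.18576287e-03, -1.99007447e-03,  1.25092766e-03,
       -1.32968189e-03, -8.58688142e-05]), 'joint_torque': array([-4.36606651e-04, -4.95944238e+01, -3.88521373e+01,  7.00909342e-02,
        5.15382516e-02, -3.70416137e-05]), 'ee_pos': array([ 206.40676192, -589.30897754,  214.41815476]), 'ee_rot': array([-3.09536972e+00, -5.26246984e-01,  1.58574442e-04]), 'contact_force': array([-0.11363334, -0.55280487,  0.34911537]), 'moment': array([ 0.06664169,  0.00323711, -0.06237326]), 'gripper_width': 87.08762452639668}
```

View pics/side0.png

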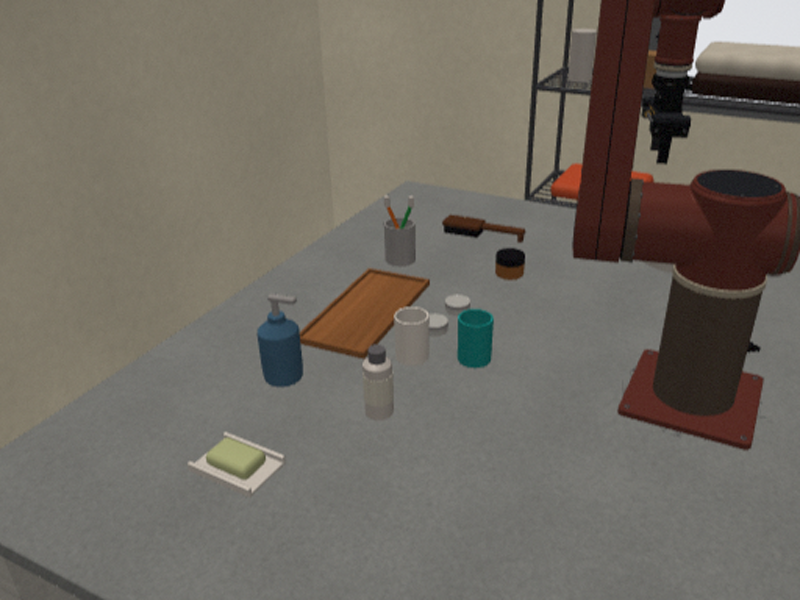

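View pics/top0.png

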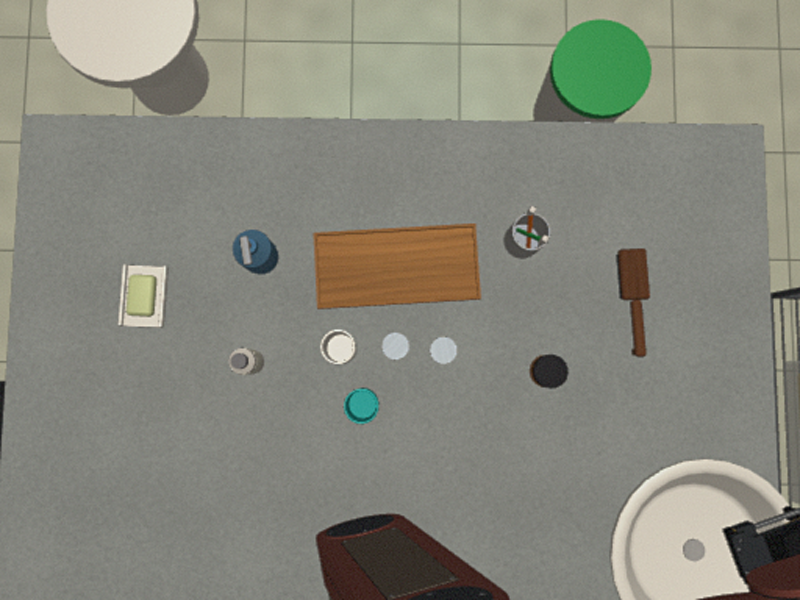

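The top view shows the tray at (398,266), with the holder right at (531,232), so on -y. The jar is at (549,371), the tumbler at (338,347), the lotion at (243,361), and two tins at (395,346) and (443,350). The right-hand tin is the one meant, and the arm may hide others. Next I'll enlarge both views.

```bash
cat > h.py <<'E'
import numpy as np, cv2
from scipy.spatial.transform import Rotation as R
def cam(c):
    Rm=R.from_rotvec(c["rvec"]).as_matrix(); h=c.get("h",384); f=h/2/np.tan(np.radians(c["vfov"]/2))
    K=np.array([[f,0,c["cx"]],[0,f,c["cy"]],[0,0,1]]); return K,Rm,np.asarray(c["tvec"])
S=dict(vfov=44.94337281926835,cx=263.54636838790265,cy=200.0325278605015,rvec=[0.59060485,-2.4531625,1.41037067],tvec=[474.6152621,144.23454202,1237.2378578])
T=dict(vfov=47.24615991795551,cx=251.64113197758465,cy=194.48652419126856,rvec=[2.18818018,-2.16358761,0.11368074],tvec=[-7.51949886,569.80816755,1294.46312664])
def ray(c,u):
    K,Rm,t=cam(c); d=Rm.T@np.linalg.inv(K)@np.array([u[0],u[1],1.]); return -Rm.T@t,d
def onz(c,u,z):
    o,d=ray(c,u); return o+d*(z-o[2])/d[2]
def proj(c,P):
    K,Rm,t=cam(c); p=(K@(Rm@np.atleast_2d(P).T+t[:,None])).T; return p[:,:2]/p[:,2:]
def tri(us,ut):
    o1,d1=ray(S,us);o2,d2=ray(T,ut); d1/=np.linalg.norm(d1);d2/=np.linalg.norm(d2)
    a=np.linalg.lstsq(np.c_[d1,-d2],o2-o1,rcond=None)[0]; p,q=o1+a[0]*d1,o2+a[1]*d2
    return (p+q)/2,np.linalg.norm(p-q)
def crop(src,x0,y0,w,h,out,k):
    im=cv2.imread(src)[y0:y0+h,x0:x0+w]; im=cv2.resize(im,None,fx=k,fy=k,interpolation=cv2.INTER_CUBIC)
    for i in range(0,w,10):
        cv2.putText(im,str(x0+i),(i*k,8),0,.3,(0,255,255),1); cv2.line(im,(i*k,10),(i*k,14),(0,255,255),1)
    for i in range(0,h,10):
        cv2.putText(im,str(y0+i),(0,i*k+4),0,.3,(0,255,255),1)
    cv2.imwrite(out,im)
E
python3 - <<'E'
from h import *
crop("pics/top0_raw.png",140,130,232,150,"pics/ct.png",3)
crop("pics/side0_raw.png",155,115,190,160,"pics/cs.png",4)
for c,n in((T,"T"),(S,"S")): o,d=ray(c,(256,192)); print(n,o,onz(c,(256,192),0))
E
```

```text
T [ 442.75656783    8.96742365 1343.22704107] [580.35072417 -14.61303413   0.        ]
S [ -51.00826733 1100.49375865  750.42148872] [607.12187982 -83.10402994   0.        ]
```

View pics/ct.png

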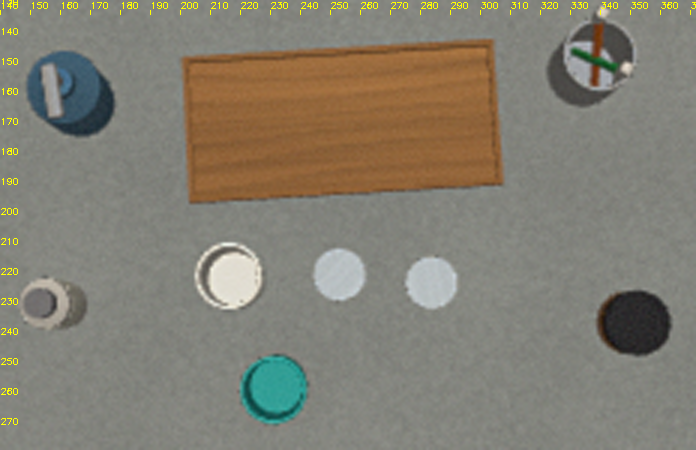

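View pics/cs.png

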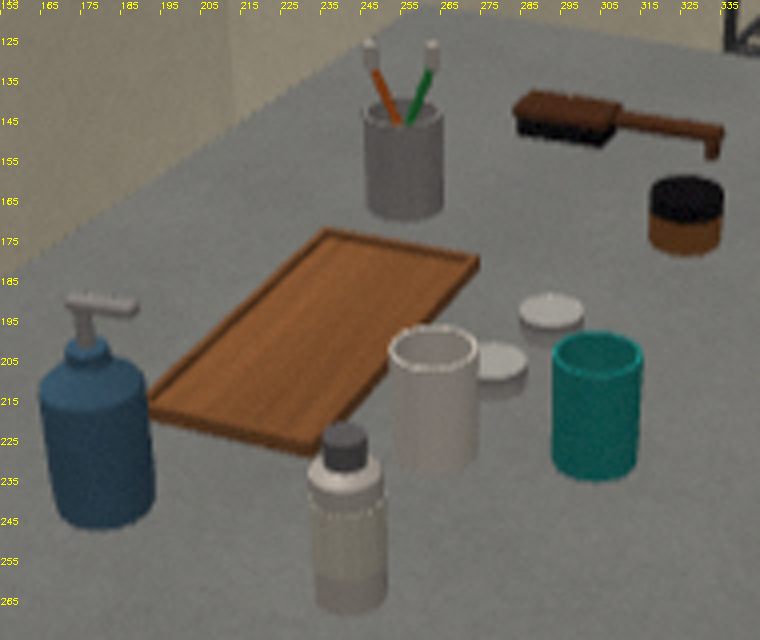

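Run:
```python
from h import *
np.set_printoptions(precision=1,suppress=True)
s=lambda x,y:(155+x/4,115+y/4); t=lambda x,y:(140+x/3-.0,130+y/3)
P=dict(tumbler=(s(433,347),t(229,276),90),tin=(s(552,311),t(432,282),22),tin2=(s(497,362),t(339,274),22),jar=(s(687,192),t(635,323),50),lotion=(s(345,430),t(40,302),125),
 trayTR=(s(480,260),t(502,184),14),trayFar=(s(324,229),t(493,41),14),trayL=(s(148,404),t(183,58),14), brush=(s(403,112),t(599,56),95))
for k,(a,b,z) in P.items(): print(k,*tri(a,b),"S@z",onz(S,a,z),"T@z",onz(T,b,z))
c=np.array([onz(T,t(*p),14) for p in((183,58),(493,41),(502,184),(191,202))])
print(c,c.mean(0)); e=c-np.roll(c,1,0); print(np.linalg.norm(e,axis=1))
for d in(c[0]-c[1],c[3]-c[2]):print(np.degrees(np.arctan2(-d[0],d[1])))
```

```text
tumbler [483.6  99.   89.4] 0.6972853925401935 S@z [482.8  99.9  90. ] T@z [483.9  99.1  90. ]
tin [ 481.3 -100.1   19.4] 2.4975326306377004 S@z [478.3 -96.4  22. ] T@z [482.4 -99.4  22. ]
tin2 [487.1  -7.2  19.6] 5.151375455707654 S@z [483.   -4.5  22. ] T@z [489.4  -6.1  22. ]
jar [ 442.4 -296.9   49.2] 2.903000208332107 S@z [ 440.5 -296.1   50. ] T@z [ 443.7 -296.1   50. ]
lotion [456.2 269.4 125.9] 1.587530145039253 S@z [456.1 268.  125. ] T@z [456.9 270.  125. ]
trayTR [ 582.  -172.     9.2] 2.8331409290381915 S@z [ 576.6 -164.3   14. ] T@z [ 582.8 -170.8   14. ]
trayFar [ 730.8 -162.2   10.9] 0.4422184921534153 S@z [ 727.2 -157.    14. ] T@z [ 730.3 -161.7   14. ]
trayL [704.4 153.3  12.2] 10.15721316535124 S@z [697.2 154.6  14. ] T@z [708.6 155.8  14. ]
brush [ 698.9 -254.1   93.9] 1.529116071734189 S@z [ 696.9 -252.1   95. ] T@z [ 699.4 -253.6   95. ]
[[ 708.6  155.8   14. ]
 [ 730.3 -161.7   14. ]
 [ 582.8 -170.8   14. ]
 [ 560.8  144.4   14. ]] [645.6  -8.1  14. ]
[148.2 318.3 147.8 316. ]
3.9135646091796517
3.9990317500892862
```

Both views agree: the jar is at z≈49, tumbler 89, lotion 126 and tin 19. The tray corners give 148 x 317 mm with a yaw of about 4°. Next, a move helper and an overlay check.

```bash
cat > m.py <<'E'
from h import *
from station import *
YAW=np.radians(4.0); C=np.array([645.6,-8.1])
def tray(x,y): return C+np.array([x*np.cos(YAW)-y*np.sin(YAW), x*np.sin(YAW)+y*np.cos(YAW)])
def goto(x,y,z,psi=94.0):
    """row for target TCP pose pointing down, tool x at psi deg"""
    o=get_obs(); R0=R.from_rotvec(o["ee_rot"]); p=np.asarray(o["ee_pos"])
    a=np.radians(psi)/2; Rt=R.from_rotvec(np.pi*np.array([np.cos(a),np.sin(a),0]))
    d=R0.inv().apply(np.array([x,y,z])-p)/25; w=np.degrees((R0.inv()*Rt).as_rotvec())/5
    print("goto",np.round(d,2),np.round(w,2),"dist",np.linalg.norm(d)*25)
def st():
    o=get_obs(); r=R.from_rotvec(o["ee_rot"]).as_matrix()
    print("t%.2f"%o["clock"],np.round(o["ee_pos"],1),"psi",np.round(np.degrees(np.arctan2(r[1,0],r[0,0])),1),"zax",np.round(r[:,2],3),"F",np.round(o["contact_force"],1),"w",round(o["gripper_width"],1),"q",np.round(o["qpos"],2))
E
python3 - <<'E'
from m import *
st(); goto(443,-296.5,150)
print(tray(0,0),tray(0,-93),tray(0,93))
for n,c in(("top",T),("side",S)):
    im=cv2.resize(cv2.imread(f"pics/{n}0_raw.png"),None,fx=3,fy=3,interpolation=cv2.INTER_CUBIC)
    pts=[np.r_[tray(a*75,b*160),14] for a,b in((1,1),(1,-1),(-1,-1),(-1,1))]
    q=((proj(c,pts)+.5)*3).astype(int); cv2.polylines(im,[q],True,(0,255,0),1)
    for (x,y,r,z) in((443,-296.5,32,50),(482,-99,26,22),(483.5,99.3,32,90),(456.5,269.5,14,125),(443,-296.5,32,0),(483.5,99.3,31,0),(456.5,269.5,24,0)):
        th=np.linspace(0,6.28,40); q=((proj(c,np.c_[x+r*np.cos(th),y+r*np.sin(th),0*th+z])+.5)*3).astype(int); cv2.polylines(im,[q],True,(0,0,255),1)
    im=im[380:860,400:1120] if n=="top" else im[330:840,450:1050]
    cv2.imwrite(f"pics/ov_{n}.png",im)
E
```

```text
t0.10 [ 206.4 -589.3  214.4] psi 19.3 zax [-0.     0.002 -1.   ] F [-0.1 -0.6  0.3] w 87.1 q [-1.36  0.22  1.53 -0.    1.39 -0.13]
goto [12.8  -7.92  2.59] [ -0.02  -0.02 -14.94] dist 381.9203533454995
[645.6  -8.1] [ 652.08735206 -100.87345667] [639.11264794  84.67345667]
```

View pics/ov_top.png

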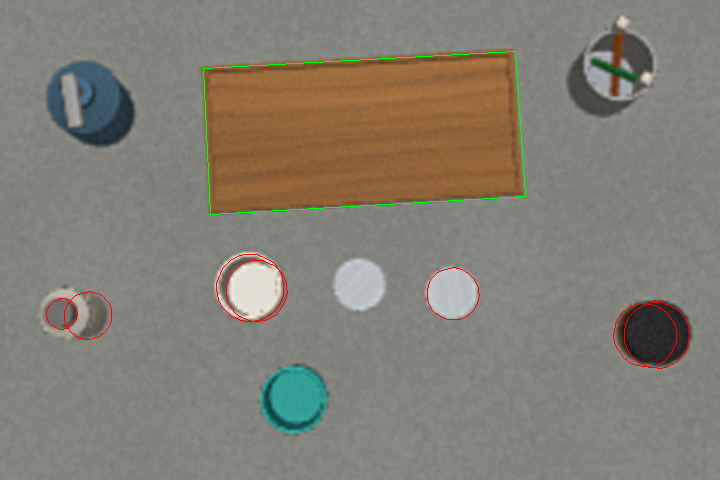

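View pics/ov_side.png

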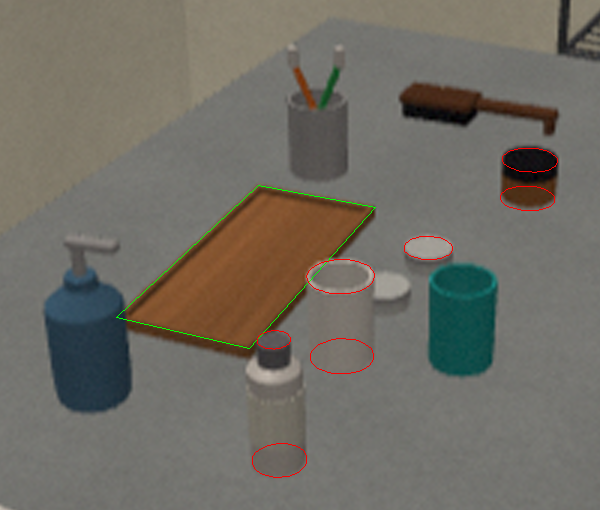

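The overlays fit in both views, so I'll move above the jar.

Emit:
step_arm --commands '[[[12.8, -7.92, 2.6, 0, 0, -14.94, 0], [12.8, -7.92, 2.6, 0, 0, -14.94, 0], [12.8, -7.92, 2.6, 0, 0, -14.94, 0], [12.8, -7.92, 2.6, 0, 0, -14.94, 0], [12.8, -7.92, 2.6, 0, 0, -14.94, 0], [12.8, -7.92, 2.6, 0, 0, -14.94, 0], [12.8, -7.92, 2.6, 0, 0, -14.94, 0], [12.8, -7.92, 2.6, 0, 0, -14.94, 0]]]' --squeeze 20

```text
clock: 0.9
ee_pos: [444.0, -293.3, 148.8]
ee_rot: [-2.248, -2.19, -0.003]
contact_force: [0.7, -0.6, -0.1]
gripper_width: 87.0
```

Run:
```python
from m import *
st(); goto(443,-296.5,70); goto(443,-296.5,29)
cv2.imwrite("pics/top1_raw.png",read_camera("top")["image"][:,:,::-1])
cv2.imwrite("pics/top1.png",cv2.resize(cv2.imread("pics/top1_raw.png"),(800,600)))
```

```text
t0.90 [ 444.  -293.3  148.8] psi 88.5 zax [-0.001  0.003 -1.   ] F [ 0.7 -0.6 -0.1] w 87.0 q [-0.73  0.06  1.83  0.    1.25 -0.71]
goto [-0.14 -0.03  3.15] [-0.01 -0.04 -1.1 ] dist 78.85408587335208
goto [-0.14 -0.03  4.79] [-0.01 -0.04 -1.1 ] dist 119.83022710719975
```

View pics/top1.png

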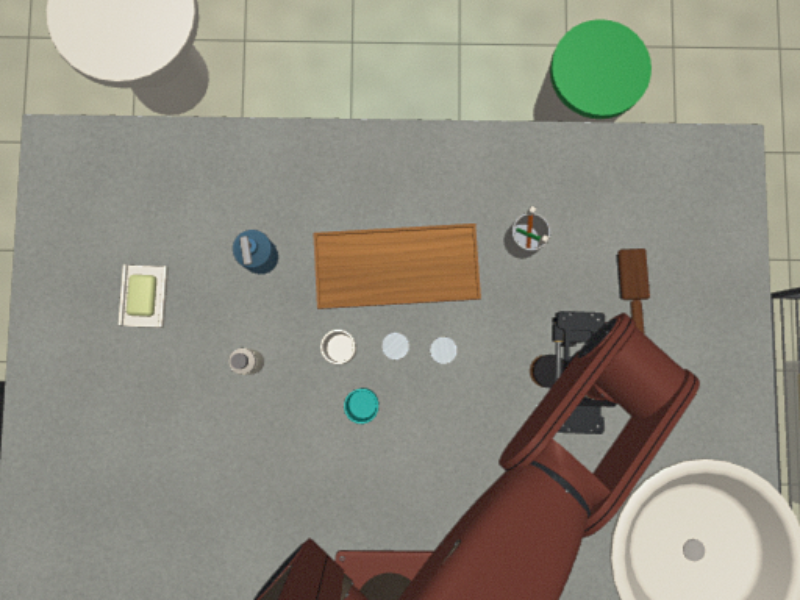

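No further tins are hidden, so the right-hand one is the target. I'll descend on the jar.

Emit:
step_arm --commands '[[[-0.14, -0.03, 1.5, 0, 0, -1.1, 0], [-0.14, -0.03, 3.15, 0, 0, -1.1, 0], [-0.14, -0.03, 4.0, 0, 0, -1.1, 0], [-0.14, -0.03, 4.79, 0, 0, -1.1, 0], [-0.14, -0.03, 4.79, 0, 0, -1.1, 0], [-0.14, -0.03, 4.79, 0, 0, -1.1, 0]]]'

```text
clock: 1.55
ee_pos: [444.4, -293.0, 28.1]
ee_rot: [-2.129, -2.303, -0.006]
contact_force: [-0.3, -0.3, 0.6]
gripper_width: 86.7
```

Run:
```python
from m import *
st()
cv2.imwrite("pics/side2_raw.png",read_camera("side")["image"][:,:,::-1])
crop("pics/side2_raw.png",250,80,140,120,"pics/s2.png",5)
```

```text
t1.55 [ 444.4 -293.    28.1] psi 94.5 zax [-0.001  0.007 -1.   ] F [-0.3 -0.3  0.6] w 86.7 q [-0.73  0.22  1.91  0.    1.02 -0.82]
```

View pics/s2.png

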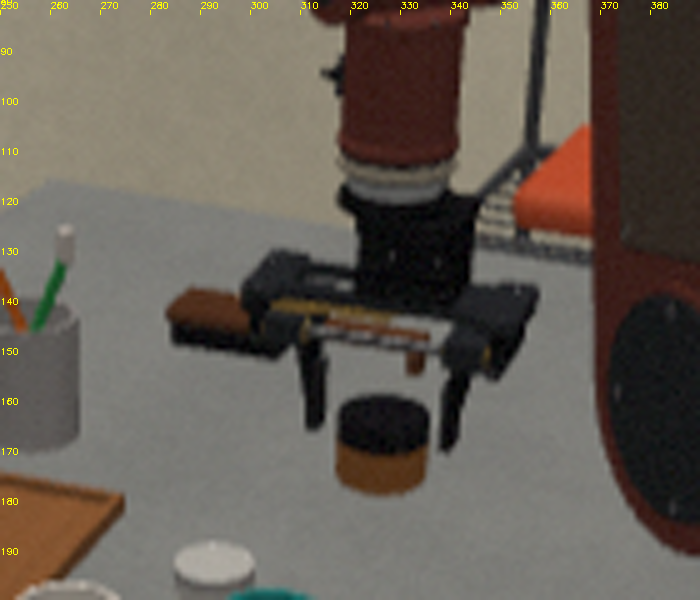

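Run:
```python
from m import *
print(proj(S,[[444+50,-293,6],[444-50,-293,6],[494,-293,28],[394,-293,28],[444,-293,50],[443,-296,0]]))
for z in (6,16,26): print(z,onz(S,(313,165.5),z),onz(S,(339,169.5),z))
```

```text
[[311.6937967  171.67987825]
 [338.32792139 177.28214565]
 [311.92550045 166.12598909]
 [338.74775297 171.62599179]
 [325.49686707 163.16073538]
 [325.32994205 175.67102131]]
6 [ 509.06556438 -342.01645749    6.        ] [ 412.50697615 -352.05373658    6.        ]
16 [ 501.54195255 -322.63885705   16.        ] [ 406.28045998 -332.54130286   16.        ]
26 [ 494.01834072 -303.26125662   26.        ] [ 400.05394381 -313.02886915   26.        ]
```

The fingertips show at (313,166) and (339,170), about 6 px higher than the tool pose predicts. I'll check the top view before closing.

Run:
```python
from m import *
cv2.imwrite("pics/top2_raw.png",read_camera("top")["image"][:,:,::-1])
crop("pics/top2_raw.png",320,180,110,110,"pics/t2.png",5)
st()
print(proj(T,[[494,-293,6],[394,-293,6],[494,-293,28],[394,-293,28],[494,-293,82],[394,-293,82],[443,-293,50]]))
```

```text
t1.65 [ 445.6 -293.9   29.5] psi 94.5 zax [ 0.001  0.005 -1.   ] F [ 0.8 -0.5 -1.2] w 86.6 q [-0.73  0.22  1.9   0.    1.02 -0.82]
[[347.06173012 221.04748567]
 [347.39266279 254.12609273]
 [348.71281695 220.78458219]
 [349.06144408 254.41557887]
 [353.00829655 220.10061055]
 [353.40484095 255.16903482]
 [350.60642633 237.89215148]]
```

View pics/t2.png

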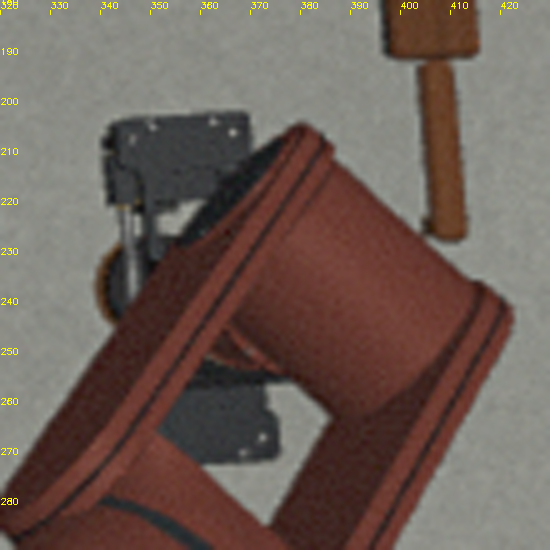

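Run:
```python
from m import *
for z in(77,90,110): print(z,proj(S,[[445+95,-293,z],[445-95,-293,z]]).round(1).tolist(), proj(S,[[445+95,-293+37,z],[445-95,-293+37,z]]).round(1).tolist(),proj(S,[[445+95,-293-37,z],[445-95,-293-37,z]]).round(1).tolist())
print("start tip",proj(S,[[206+16,-589-45,192],[206-16,-589+45,192],[206,-589,192]]))
crop("pics/side0_raw.png",390,20,90,100,"pics/s0g.png",6)
```

```text
77 [[300.4, 151.2], [352.1, 161.1]] [[296.1, 155.1], [348.6, 165.5]] [[304.5, 147.4], [355.6, 157.0]]
90 [[300.5, 147.8], [352.5, 157.6]] [[296.2, 151.6], [348.9, 161.9]] [[304.6, 144.0], [355.9, 153.5]]
110 [[300.6, 142.5], [352.9, 152.2]] [[296.3, 146.3], [349.4, 156.4]] [[304.8, 138.8], [356.4, 148.1]]
start tip [[417.24017847 103.83472587]
 [421.16936688 112.50118931]
 [419.15679802 108.06214169]]
```

View pics/s0g.png

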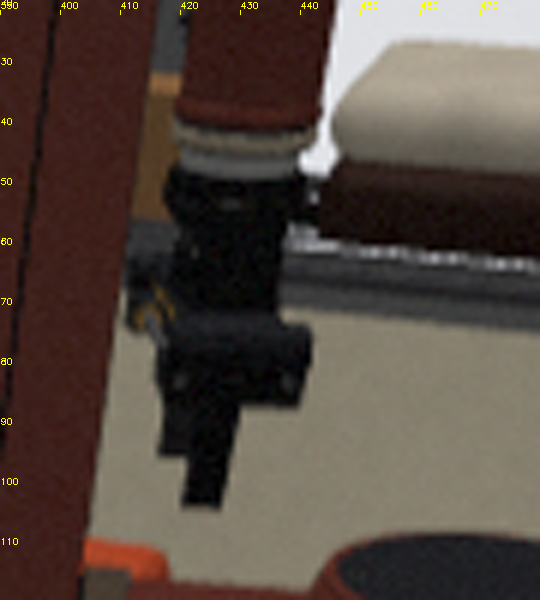

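Every gripper point shows about 20 mm higher than the given tool length suggests, while xy agrees. The jar can be gripped at this height either way, so I'll close.

Emit:
step_arm --commands '[[[0, 0, 0, 0, 0, 0, 255], [0, 0, 0, 0, 0, 0, 255], [0, 0, 0, 0, 0, 0, 255], [0, 0, 0, 0, 0, 0, 255], [0, 0, 0, 0, 0, 0, 255], [0, 0, 0, 0, 0, 0, 255]]]' --squeeze 20

```text
clock: 2.25
ee_pos: [445.6, -294.1, 30.0]
ee_rot: [-2.131, -2.306, -0.006]
contact_force: [-2.4, -0.2, 5.6]
gripper_width: 63.8
```

Run:
```python
from m import *
cv2.imwrite("pics/side3_raw.png",read_camera("side")["image"][:,:,::-1])
crop("pics/side3_raw.png",250,80,140,120,"pics/s3.png",5)
st()
```

```text
t2.30 [ 445.6 -294.1   30. ] psi 94.5 zax [ 0.001  0.004 -1.   ] F [-2.1  1.6  6. ] w 63.6 q [-0.73  0.22  1.9   0.    1.02 -0.82]
```

View pics/s3.png

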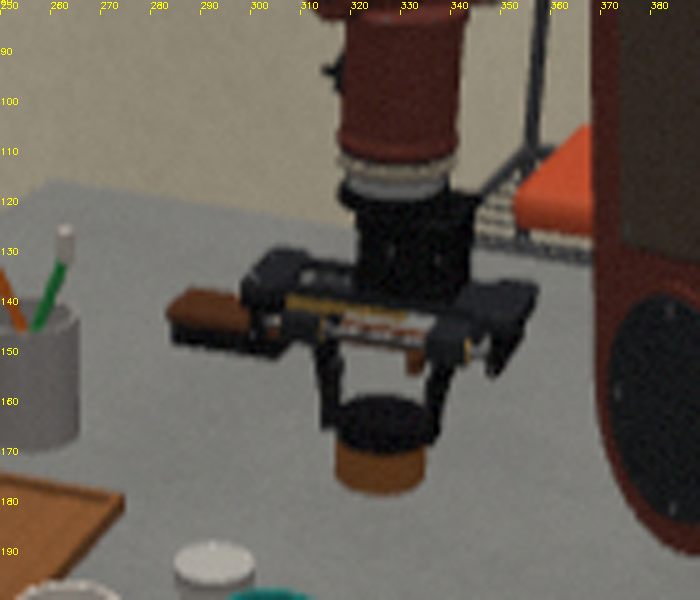

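Width 63.6 mm confirms the jar is held; the tips are at about mid-lid, so tip height ≈ reported TCP z. I'll lift.

Emit:
step_arm --commands '[[[0, 0, -0.5, 0, 0, 0, 255], [0, 0, -1.5, 0, 0, 0, 255], [0, 0, -2.5, 0, 0, 0, 255], [0, 0, -3.5, 0, 0, 0, 255], [0, 0, -3.5, 0, 0, 0, 255]]]' --squeeze 25

```text
clock: 2.8
ee_pos: [447.8, -296.3, 121.7]
ee_rot: [2.128, 2.304, 0.007]
contact_force: [1.2, -0.6, -2.2]
gripper_width: 63.6
```

Run:
```python
from m import *
cv2.imwrite("pics/side4_raw.png",read_camera("side")["image"][:,:,::-1])
crop("pics/side4_raw.png",250,60,140,120,"pics/s4.png",5)
st(); goto(645.6,-5.6,117)
```

```text
t2.85 [ 446.7 -295.4  119.4] psi 94.5 zax [ 0.004  0.002 -1.   ] F [ 0.4 -0.8 -1.7] w 63.3 q [-0.73  0.1   1.85  0.    1.19 -0.81]
goto [10.93  8.84  0.15] [ 0.05 -0.01  0.1 ] dist 351.51637435565357
```

View pics/s4.png

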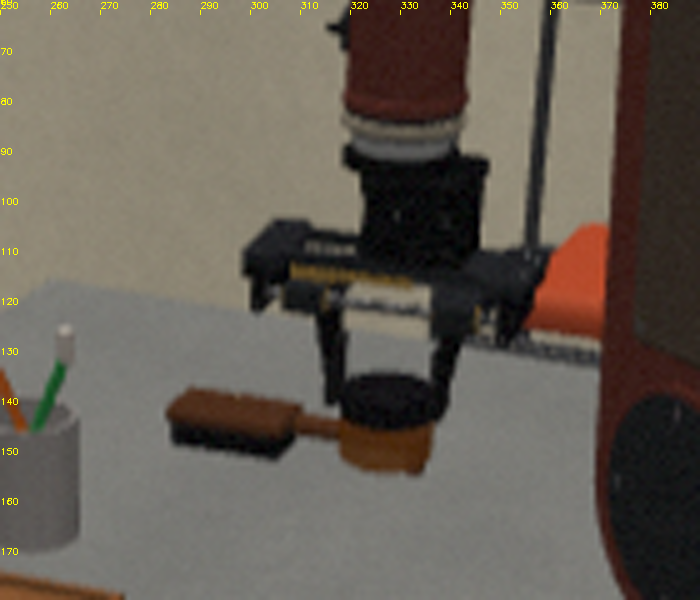

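Run:
```python
from m import *
crop("pics/side4_raw.png",305,115,50,45,"pics/s4b.png",14)
```

```text
(no output)
```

View pics/s4b.png

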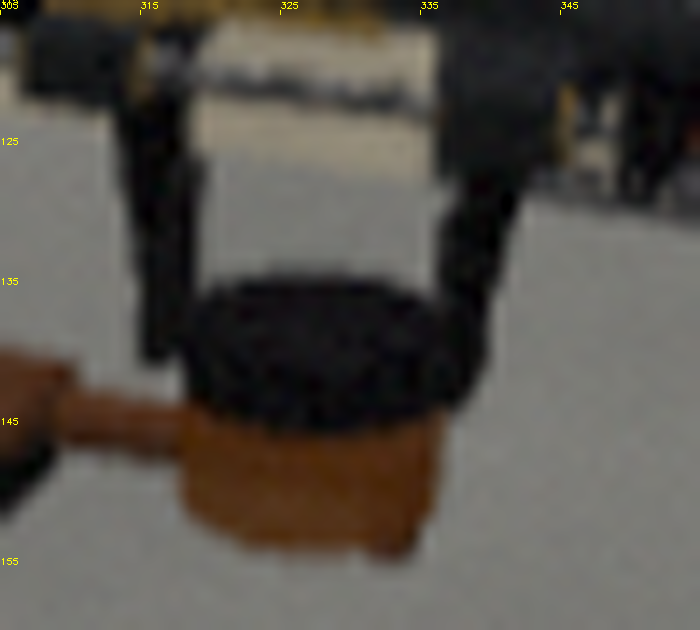

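The jar is upright (the bump at (333,154) is the hairbrush handle behind it). I'll move over the tray centre.

Emit:
step_arm --commands '[[[10.93, 8.84, 0.15, 0, 0, 0.1, 255], [10.93, 8.84, 0.15, 0, 0, 0.1, 255], [10.93, 8.84, 0.15, 0, 0, 0.1, 255], [10.93, 8.84, 0.15, 0, 0, 0.1, 255], [10.93, 8.84, 0.15, 0, 0, 0.1, 255], [10.93, 8.84, 0.15, 0, 0, 0.1, 255], [10.93, 8.84, 0.15, 0, 0, 0.1, 255], [10.93, 8.84, 0.15, 0, 0, 0.1, 255]]]'

```text
clock: 3.65
ee_pos: [646.6, 0.2, 114.6]
ee_rot: [-2.136, -2.303, -0.008]
contact_force: [-0.9, -0.9, -1.4]
gripper_width: 62.9
```

Emit:
step_arm --commands '[[[0, 0, 0, 0, 0, 0, 255], [0, 0, 0, 0, 0, 0, 255]]]'

```text
clock: 3.85
ee_pos: [645.0, 0.4, 112.4]
ee_rot: [-2.133, -2.301, -0.005]
contact_force: [-1.2, -0.2, -2.6]
gripper_width: 63.0
```

Run:
```python
from m import *
cv2.imwrite("pics/side5_raw.png",read_camera("side")["image"][:,:,::-1])
cv2.imwrite("pics/top5_raw.png",read_camera("top")["image"][:,:,::-1])
crop("pics/side5_raw.png",180,100,140,120,"pics/s5.png",5)
crop("pics/top5_raw.png",190,120,140,100,"pics/t5.png",5)
st(); goto(645.6,-5.6,50); goto(645.6,-5.6,39);goto(645.6,-5.6,36.5)
print(proj(T,[[645.6,-8.1,137]]),proj(S,[[645.6,-8.1,137]]))
```

```text
t3.95 [645.4  -0.8 113.5] psi 94.3 zax [ 0.001  0.004 -1.   ] F [ 0.3  0.2 -1.3] w 63.3 q [-0.13  0.35  1.56  0.    1.23 -0.2 ]
goto [-0.2  -0.01  2.54] [ 0.02 -0.05  0.05] dist 63.72687155677723
goto [-0.2  -0.01  2.98] [ 0.02 -0.05  0.05] dist 74.70036986298506
goto [-0.2  -0.01  3.08] [ 0.02 -0.05  0.05] dist 77.1953988162898
[[254.80557086 163.60947454]] [[232.56818617 161.22534217]]
```

View pics/s5.png

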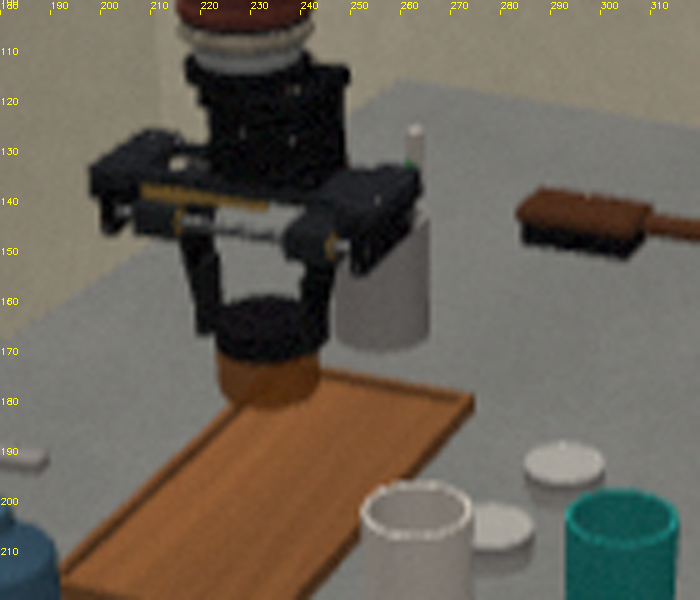

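View pics/t5.png

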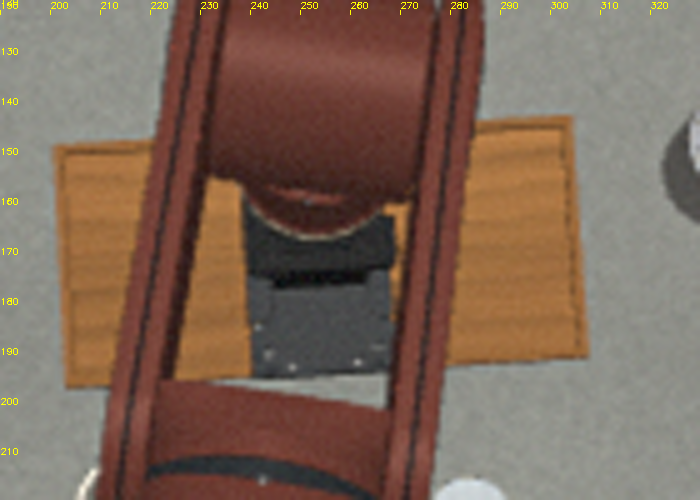

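Emit:
step_arm --commands '[[[-0.2, 0, 0.8, 0, 0, 0, 255], [-0.2, 0, 1.6, 0, 0, 0, 255], [-0.2, 0, 2.4, 0, 0, 0, 255], [-0.2, 0, 2.54, 0, 0, 0, 255], [-0.2, 0, 2.54, 0, 0, 0, 255]]]'

```text
clock: 4.45
ee_pos: [644.9, -6.5, 49.4]
ee_rot: [-2.137, -2.298, -0.004]
contact_force: [-0.1, 0.2, -1.8]
gripper_width: 63.2
```

Run:
```python
from m import *
st()
cv2.imwrite("pics/side6_raw.png",read_camera("side")["image"][:,:,::-1])
im=cv2.resize(cv2.imread("pics/side6_raw.png"),None,fx=8,fy=8,interpolation=cv2.INTER_CUBIC)
o=get_obs()["ee_pos"]
th=np.linspace(0,6.28,40)
for z,r in((o[2]+20,32),(o[2]-30,32)):
    q=((proj(S,np.c_[645.6+r*np.cos(th),-8.1+r*np.sin(th),0*th+z])+.5)*8).astype(int); cv2.polylines(im,[q],True,(0,255,0),1)
cv2.imwrite("pics/s6.png",im[1160:1700,1500:2200])
st()
```

```text
t4.45 [644.9  -6.5  49.4] psi 94.2 zax [-0.001  0.004 -1.   ] F [-0.1  0.2 -1.8] w 63.2 q [-0.13  0.43  1.6   0.    1.12 -0.21]
t4.50 [645.9  -6.4  50.6] psi 94.2 zax [ 0.002  0.004 -1.   ] F [ 0.3 -0.4 -1.3] w 63.4 q [-0.13  0.43  1.59  0.    1.12 -0.21]
```

View pics/s6.png

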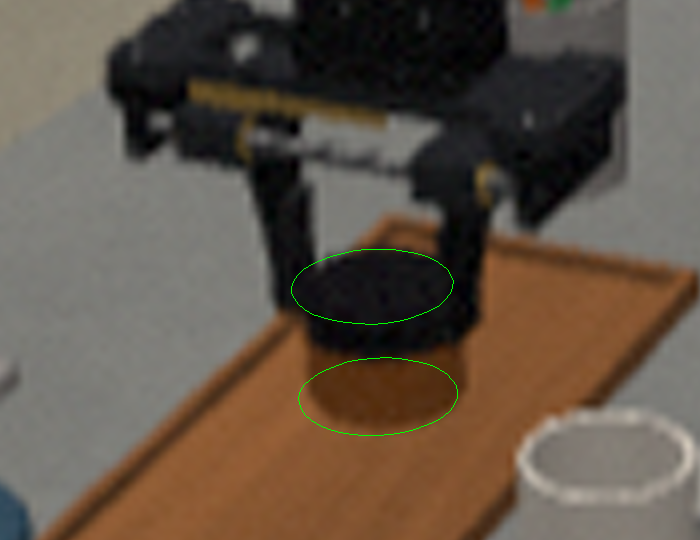

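The overlay puts the jar about 4 mm towards -x of the target, leaning slightly. I'll correct +3 mm in x and lower until it touches.

Emit:
step_arm --commands '[[[0, 0.12, 0.3, 0, 0, 0, 255], [0, 0.12, 0.4, 0, 0, 0, 255], [0, 0.12, 0.44, 0, 0, 0, 255], [0, 0.12, 0.44, 0, 0, 0, 255]]]'

```text
clock: 4.9
ee_pos: [648.9, -6.1, 39.6]
ee_rot: [-2.137, -2.3, -0.006]
contact_force: [-0.9, -1.1, -1.7]
gripper_width: 63.5
```

Emit:
step_arm --commands '[[[0, 0, 0, 0, 0, 0, 255], [0, 0, 0, 0, 0, 0, 255]]]'

```text
clock: 5.1
ee_pos: [649.0, -6.0, 39.8]
ee_rot: [-2.137, -2.3, -0.006]
contact_force: [-0.6, -0.9, -1.7]
gripper_width: 63.3
```

Emit:
step_arm --commands '[[[0, 0, 0.08, 0, 0, 0, 255], [0, 0, 0.08, 0, 0, 0, 255]]]'

```text
clock: 5.3
ee_pos: [648.9, -5.9, 37.6]
ee_rot: [-2.137, -2.3, -0.006]
contact_force: [0.1, 1.2, -2.3]
gripper_width: 63.1
```

Emit:
step_arm --commands '[[[0, 0, 0.08, 0, 0, 0, 255], [0, 0, 0.08, 0, 0, 0, 255]]]'

```text
clock: 5.5
ee_pos: [649.2, -5.9, 36.0]
ee_rot: [-2.138, -2.301, -0.007]
contact_force: [-1.2, 1.0, 2.0]
gripper_width: 63.3
```

Run:
```python
from m import *
st()
cv2.imwrite("pics/side7_raw.png",read_camera("side")["image"][:,:,::-1])
im=cv2.resize(cv2.imread("pics/side7_raw.png"),None,fx=8,fy=8,interpolation=cv2.INTER_CUBIC)
th=np.linspace(0,6.28,40)
for z,r in((56,32),(6,32)):
    q=((proj(S,np.c_[645.6+r*np.cos(th),-8.1+r*np.sin(th),0*th+z])+.5)*8).astype(int); cv2.polylines(im,[q],True,(0,255,0),1)
cv2.imwrite("pics/s7.png",im[1160:1700,1500:2200])
```

```text
t5.50 [649.2  -5.9  36. ] psi 94.2 zax [ 0.002  0.004 -1.   ] F [-1.2  1.   2. ] w 63.3 q [-0.13  0.45  1.59  0.    1.1  -0.21]
```

View pics/s7.png

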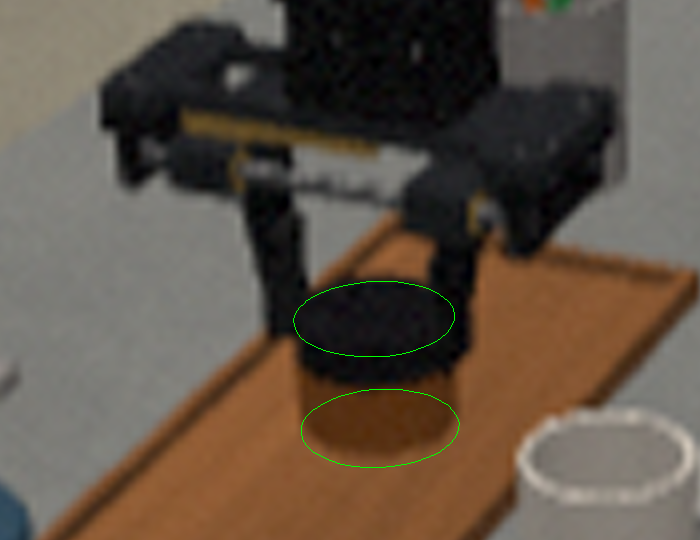

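Force went from -1.7 to +2 N, so the jar has touched. One more small press, then release.

Emit:
step_arm --commands '[[[0, 0, 0.1, 0, 0, 0, 255], [0, 0, 0.1, 0, 0, 0, 255]]]'

```text
clock: 5.75
ee_pos: [649.3, -5.9, 35.9]
ee_rot: [-2.137, -2.301, -0.006]
contact_force: [-8.1, 0.2, 14.7]
gripper_width: 63.5
```

Emit:
step_arm --commands '[[[0, 0, 0, 0, 0, 0, 60], [0, 0, 0, 0, 0, 0, 30], [0, 0, 0, 0, 0, 0, 0], [0, 0, 0, 0, 0, 0, 0], [0, 0, -1, 0, 0, 0, 0], [0, 0, -2.5, 0, 0, 0, 0], [0, 0, -4, 0, 0, 0, 0], [0, 0, -4, 0, 0, 0, 0]]]'

```text
clock: 6.55
ee_pos: [653.4, -6.8, 142.9]
ee_rot: [2.133, 2.296, 0.016]
contact_force: [1.0, -0.1, 0.0]
gripper_width: 86.8
```

Run:
```python
from m import *
st(); goto(482,-99,60)
cv2.imwrite("pics/side8_raw.png",read_camera("side")["image"][:,:,::-1])
im=cv2.resize(cv2.imread("pics/side8_raw.png"),None,fx=8,fy=8,interpolation=cv2.INTER_CUBIC)
th=np.linspace(0,6.28,40)
for z,r in((56,32),(6,32)):
    q=((proj(S,np.c_[645.6+r*np.cos(th),-8.1+r*np.sin(th),0*th+z])+.5)*8).astype(int); cv2.polylines(im,[q],True,(0,255,0),1)
cv2.imwrite("pics/s8.png",im[1160:1700,1500:2200])
```

```text
t6.55 [653.4  -6.8 142.9] psi 94.2 zax [ 0.013  0.002 -1.   ] F [ 1.  -0.1  0. ] w 86.8 q [-0.13  0.33  1.53  0.    1.27 -0.21]
goto [-3.18 -7.15  3.22] [ 0.15 -0.02  0.04] dist 211.48788650880758
```

View pics/s8.png

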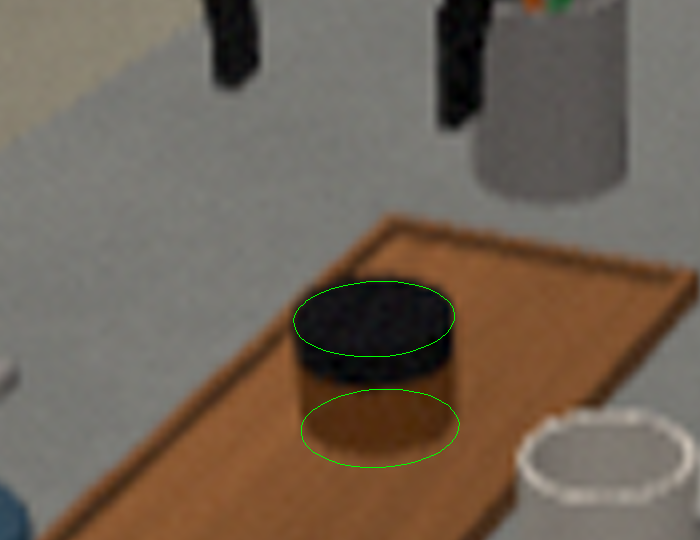

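Run:
```python
from m import *
p=get_obs()["ee_pos"]
for z in(121,131,143,150): print(z,proj(S,[[p[0]+50,p[1],z],[p[0]-50,p[1],z]]).round(1).tolist())
# two-view jar
cv2.imwrite("pics/top8_raw.png",read_camera("top")["image"][:,:,::-1])
crop("pics/top8_raw.png",190,100,140,120,"pics/t8.png",5)
```

```text
121 [[217.3, 162.7], [244.8, 168.8]]
131 [[217.1, 159.8], [244.7, 165.8]]
143 [[216.9, 156.3], [244.6, 162.3]]
150 [[216.7, 154.3], [244.5, 160.2]]
```

View pics/t8.png

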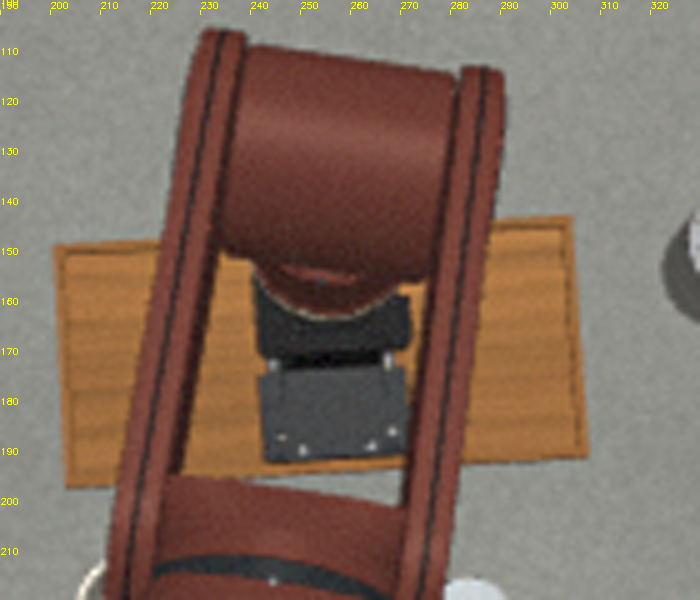

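Fingertip columns match exactly, and the tip height equals reported TCP z (about 143), so I'll take tip z ≈ TCP z from here. Next is the tin.

Run:
```python
from m import *
goto(481,-98.5,60)
```

```text
goto [-3.18 -7.03  3.05] [ 0.05 -0.04  0.04] dist 207.32948327313824
```

Emit:
step_arm --commands '[[[-3.18, -7.03, 3.05, 0, 0, 0, 0], [-3.18, -7.03, 3.05, 0, 0, 0, 0], [-3.18, -7.03, 3.05, 0, 0, 0, 0], [-3.18, -7.03, 3.05, 0, 0, 0, 0], [-3.18, -7.03, 3.05, 0, 0, 0, 0], [-3.18, -7.03, 3.05, 0, 0, 0, 0]]]'

```text
clock: 7.25
ee_pos: [478.2, -98.2, 57.6]
ee_rot: [-2.138, -2.297, -0.006]
contact_force: [0.9, -0.5, 0.6]
gripper_width: 87.1
```

Run:
```python
from m import *
st(); goto(481,-98.5,20); goto(481,-98.5,5)
```

```text
t7.25 [478.2 -98.2  57.6] psi 94.1 zax [-0.     0.005 -1.   ] F [ 0.9 -0.5  0.6] w 87.1 q [-0.37  0.07  2.01  0.01  1.06 -0.44]
goto [-0.03  0.11  1.5 ] [ 0.   -0.06  0.02] dist 37.7099175716075
goto [-0.03  0.11  2.1 ] [ 0.   -0.06  0.02] dist 52.67916862483462
```

Emit:
step_arm --commands '[[[-0.03, 0.11, 0.8, 0, 0, 0, 0], [-0.03, 0.11, 1.4, 0, 0, 0, 0], [-0.03, 0.11, 1.7, 0, 0, 0, 0], [-0.03, 0.11, 1.7, 0, 0, 0, 0]]]'

```text
clock: 7.65
ee_pos: [481.2, -97.9, 14.3]
ee_rot: [-2.136, -2.297, -0.005]
contact_force: [-0.0, 1.3, -0.6]
gripper_width: 86.9
```

Run:
```python
from m import *
cv2.imwrite("pics/side9_raw.png",read_camera("side")["image"][:,:,::-1])
crop("pics/side9_raw.png",250,130,90,90,"pics/s9.png",7)
st();goto(481,-98.5,5)
```

```text
t7.70 [481.6 -98.1  15.1] psi 94.1 zax [-0.     0.005 -1.   ] F [-1.1 -0.1  0.1] w 87.4 q [-0.37  0.16  2.02  0.01  0.97 -0.44]
goto [-0.02 -0.03  0.4 ] [ 0.   -0.06  0.03] dist 10.098215587509259
```

View pics/s9.png

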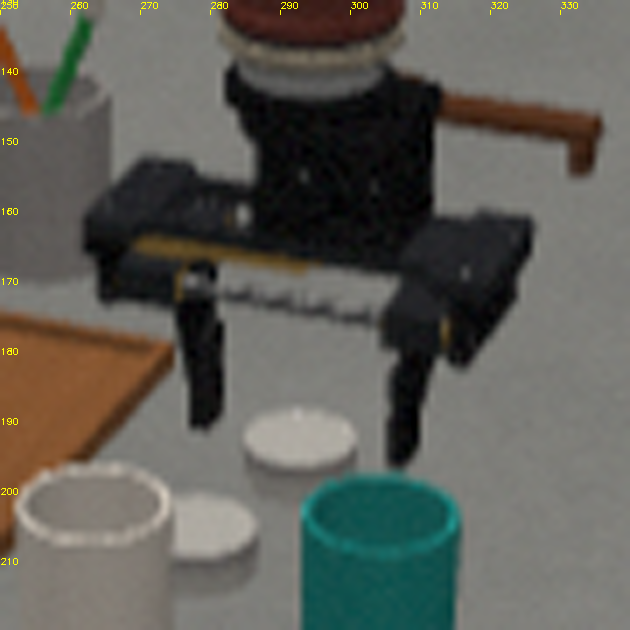

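Emit:
step_arm --commands '[[[-0.02, 0, 0.2, 0, 0, 0, 0], [-0.02, 0, 0.4, 0, 0, 0, 0], [-0.02, 0, 0.48, 0, 0, 0, 0], [-0.02, 0, 0.48, 0, 0, 0, 0]]]'

```text
clock: 8.1
ee_pos: [481.4, -98.5, 2.8]
ee_rot: [-2.137, -2.297, -0.006]
contact_force: [0.4, -0.5, 0.1]
gripper_width: 87.2
```

Run:
```python
from m import *
cv2.imwrite("pics/side10_raw.png",read_camera("side")["image"][:,:,::-1])
crop("pics/side10_raw.png",260,150,70,60,"pics/s10.png",10)
st()
p=get_obs()["ee_pos"]
for z in(0,4,8,12,20): print(z,proj(S,[[p[0]+50,p[1],z],[p[0]-50,p[1],z]]).round(1).tolist())
```

```text
t8.15 [481.6 -98.5   3. ] psi 94.1 zax [-0.     0.005 -1.   ] F [ 0.1 -0.1 -0.5] w 87.4 q [-0.37  0.18  2.02  0.01  0.95 -0.44]
0 [[278.4, 194.8], [306.5, 201.6]]
4 [[278.4, 193.8], [306.5, 200.5]]
8 [[278.4, 192.7], [306.5, 199.4]]
12 [[278.4, 191.7], [306.6, 198.3]]
20 [[278.4, 189.5], [306.7, 196.1]]
```

View pics/s10.png

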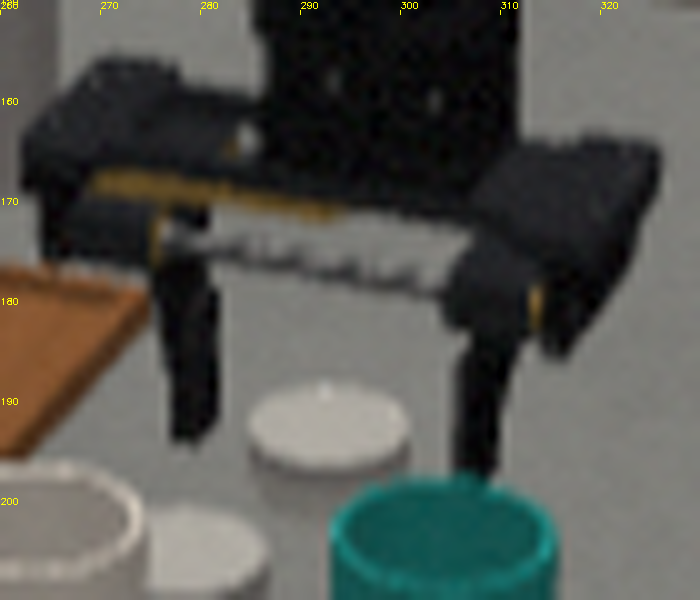

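The tips are about 3 mm above the counter and straddle the tin. Closing gently.

Emit:
step_arm --commands '[[[0, 0, 0, 0, 0, 0, 255], [0, 0, 0, 0, 0, 0, 255], [0, 0, 0, 0, 0, 0, 255], [0, 0, 0, 0, 0, 0, 255], [0, 0, 0, 0, 0, 0, 255], [0, 0, 0, 0, 0, 0, 255], [0, 0, 0, 0, 0, 0, 255]]]' --squeeze 12

```text
clock: 8.85
ee_pos: [481.7, -98.6, 3.1]
ee_rot: [-2.137, -2.297, -0.006]
contact_force: [0.5, 0.5, 0.0]
gripper_width: 51.6
```

Run:
```python
from m import *
cv2.imwrite("pics/side11_raw.png",read_camera("side")["image"][:,:,::-1])
cv2.imwrite("pics/top11_raw.png",read_camera("top")["image"][:,:,::-1])
crop("pics/side11_raw.png",260,150,70,60,"pics/s11.png",10)
crop("pics/top11_raw.png",190,120,140,120,"pics/t11.png",5)
st()
```

```text
t8.95 [481.6 -98.6   3.1] psi 94.1 zax [-0.     0.005 -1.   ] F [0.5 0.5 0.3] w 51.6 q [-0.37  0.18  2.02  0.01  0.95 -0.44]
```

View pics/s11.png

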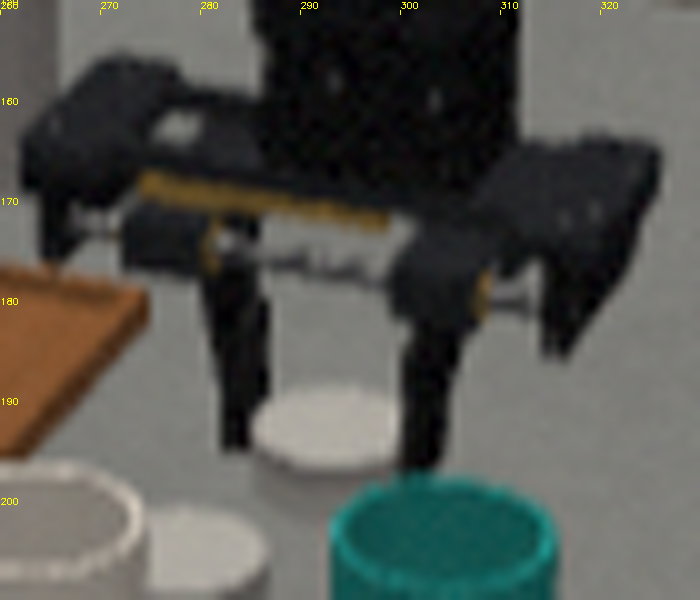

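View pics/t11.png

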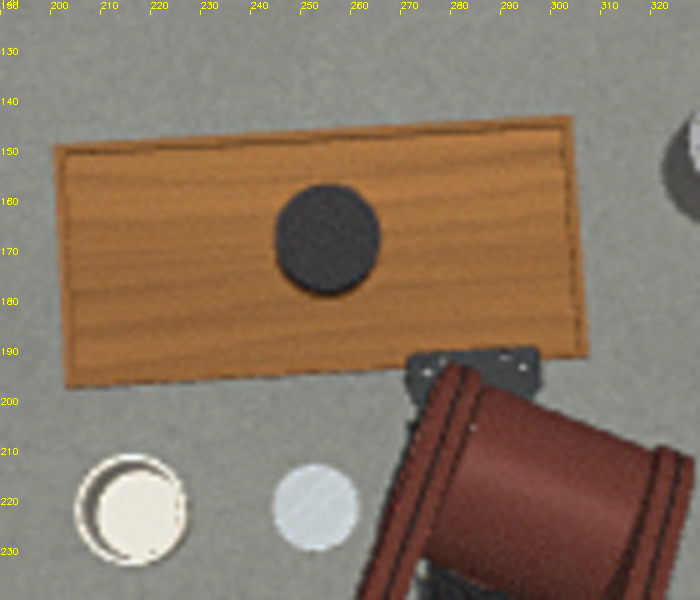

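Run:
```python
from m import *
im=cv2.imread("pics/top11_raw.png").astype(int)
m=(im.max(2)<75)[150:185,235:275].astype(np.uint8)
n,l,s,c=cv2.connectedComponentsWithStats(m); i=1+s[1:,4].argmax(); print(s[i],c[i]+[235,150])
u=c[i]+[235,150]; print(onz(T,u,56), onz(T,(255.1,167.6),56))
w=onz(T,u,56); print(proj(S,[w,[645.6,-8.1,56]]))
# light tin reference
g=im[210:240,235:270].min(2); m=(g>170).astype(np.uint8); n,l,s,c=cv2.connectedComponentsWithStats(m); i=1+s[1:,4].argmax(); print(c[i]+[235,210],onz(T,c[i]+[235,210],22))
i0=cv2.imread("pics/top0_raw.png").astype(int)
g=i0[205:245,268:300].min(2); m=(g>150).astype(np.uint8); n,l,s,c=cv2.connectedComponentsWithStats(m); i=1+s[1:,4].argmax(); print(s[i],c[i]+[268,205],onz(T,c[i]+[268,205],22))
```

```text
[ 10   7  21  22 353] [255.0878187  167.66572238]
[647.07242936 -10.20653904  56.        ] [647.26970998 -10.24064809  56.        ]
[[233.72565877 183.9382646 ]
 [233.78503803 184.31315277]]
[252.67965368 220.99134199] [490.37291682  -5.11412244  22.        ]
[  7  11  18  17 234] [283.47435897 223.73504274] [483.17104586 -97.78197898  22.        ]
```

Emit:
step_arm --commands '[[[0, 0, -0.5, 0, 0, 0, 255], [0, 0, -1.5, 0, 0, 0, 255], [0, 0, -3, 0, 0, 0, 255], [0, 0, -4.5, 0, 0, 0, 255], [0, 0, -4.5, 0, 0, 0, 255]]]'

```text
clock: 9.45
ee_pos: [485.8, -100.7, 122.3]
ee_rot: [2.135, 2.296, 0.012]
contact_force: [1.5, -0.6, 0.9]
gripper_width: 51.9
```

Run:
```python
from m import *
st(); goto(646.3,-11,95)
```

```text
t9.45 [ 485.8 -100.7  122.3] psi 94.1 zax [ 0.01   0.001 -1.   ] F [ 1.5 -0.6  0.9] w 51.9 q [-0.37 -0.01  1.96  0.01  1.18 -0.44]
goto [3.11 6.65 1.16] [ 0.12 -0.01  0.03] dist 185.8484531517007
```

Emit:
step_arm --commands '[[[3.11, 6.65, 0.8, 0, 0, 0, 255], [3.11, 6.65, 0.8, 0, 0, 0, 255], [3.11, 6.65, 0.8, 0, 0, 0, 255], [3.11, 6.65, 0.8, 0, 0, 0, 255], [3.11, 6.65, 0.8, 0, 0, 0, 255], [3.11, 6.65, 0.8, 0, 0, 0, 255], [3.11, 6.65, 0.8, 0, 0, 0, 255]]]'

```text
clock: 10.15
ee_pos: [645.1, -11.5, 103.7]
ee_rot: [2.136, 2.296, 0.011]
contact_force: [-0.1, 0.7, -0.9]
gripper_width: 51.6
```

Run:
```python
from m import *
st(); goto(646.3,-11,67)
```

```text
t10.15 [645.1 -11.5 103.7] psi 94.1 zax [ 0.009  0.001 -1.   ] F [-0.1  0.7 -0.9] w 51.6 q [-0.14  0.36  1.58  0.    1.2  -0.21]
goto [0.01 0.04 1.47] [ 0.1  -0.01  0.03] dist 36.69272857030655
```

Emit:
step_arm --commands '[[[0.01, 0.04, 0.6, 0.1, 0, 0, 255], [0.01, 0.04, 1.2, 0.1, 0, 0, 255], [0.01, 0.04, 1.47, 0.1, 0, 0, 255], [0.01, 0.04, 1.47, 0.1, 0, 0, 255], [0.01, 0.04, 1.47, 0.1, 0, 0, 255]]]'

```text
clock: 10.65
ee_pos: [646.0, -11.2, 66.5]
ee_rot: [-2.139, -2.299, 0.0]
contact_force: [0.7, 0.0, -0.5]
gripper_width: 51.4
```

Run:
```python
from m import *
cv2.imwrite("pics/side12_raw.png",read_camera("side")["image"][:,:,::-1])
crop("pics/side12_raw.png",200,145,70,60,"pics/s12.png",10)
st(); goto(646.3,-11,61)
```

```text
t10.70 [646.5 -11.2  67.1] psi 94.1 zax [ 0.     0.001 -1.   ] F [ 1.2 -0.5 -0.3] w 51.8 q [-0.14  0.41  1.58  0.    1.15 -0.21]
goto [ 0.01 -0.01  0.24] [ 0.   -0.01  0.02] dist 6.11822109525348
```

View pics/s12.png

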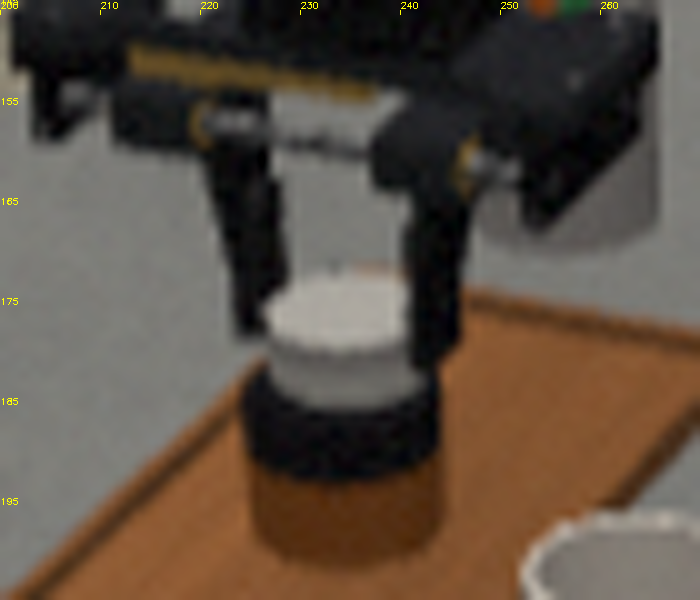

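The tin is centred over the lid (columns 234.3 and 234.2). Lowering.

Emit:
step_arm --commands '[[[0, 0, 0.15, 0, 0, 0, 255], [0, 0, 0.24, 0, 0, 0, 255], [0, 0, 0.24, 0, 0, 0, 255]]]'

```text
clock: 11.0
ee_pos: [646.4, -11.2, 60.9]
ee_rot: [-2.14, -2.299, -0.001]
contact_force: [-0.8, 0.1, 0.1]
gripper_width: 51.5
```

Emit:
step_arm --commands '[[[0, 0, 0.08, 0, 0, 0, 255], [0, 0, 0.08, 0, 0, 0, 255]]]'

```text
clock: 11.2
ee_pos: [646.6, -11.3, 59.1]
ee_rot: [-2.14, -2.3, -0.001]
contact_force: [1.7, -0.4, -0.1]
gripper_width: 51.3
```

Emit:
step_arm --commands '[[[0, 0, 0.05, 0, 0, 0, 255], [0, 0, 0.05, 0, 0, 0, 255]]]'

```text
clock: 11.4
ee_pos: [646.7, -11.2, 59.0]
ee_rot: [-2.14, -2.3, -0.001]
contact_force: [-4.6, -0.4, 7.6]
gripper_width: 52.0
```

Run:
```python
from m import *
cv2.imwrite("pics/side13_raw.png",read_camera("side")["image"][:,:,::-1])
crop("pics/side13_raw.png",200,145,70,60,"pics/s13.png",10)
st()
```

```text
t11.45 [646.7 -11.2  59. ] psi 94.1 zax [ 0.     0.001 -1.   ] F [-3.6  0.5  5.7] w 51.1 q [-0.14  0.42  1.59  0.    1.14 -0.21]
```

View pics/s13.png

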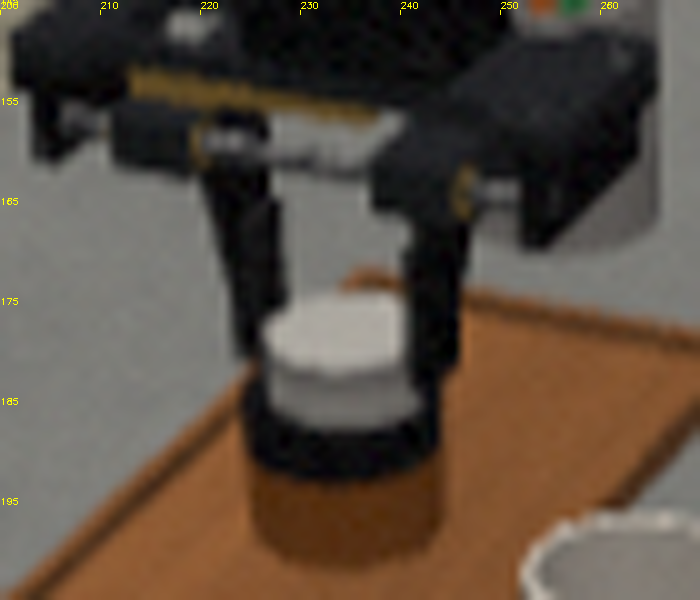

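It touched at the expected height (59 mm). Releasing and lifting.

Emit:
step_arm --commands '[[[0, 0, -0.02, 0, 0, 0, 100], [0, 0, -0.02, 0, 0, 0, 50], [0, 0, -0.02, 0, 0, 0, 0], [0, 0, -0.02, 0, 0, 0, 0], [0, 0, -1, 0, 0, 0, 0], [0, 0, -2.5, 0, 0, 0, 0], [0, 0, -4, 0, 0, 0, 0], [0, 0, -4, 0, 0, 0, 0]]]'

```text
clock: 12.25
ee_pos: [650.7, -11.8, 166.2]
ee_rot: [2.134, 2.293, 0.011]
contact_force: [0.7, 0.2, 0.1]
gripper_width: 86.6
```

Run:
```python
from m import *
cv2.imwrite("pics/side14_raw.png",read_camera("side")["image"][:,:,::-1])
crop("pics/side14_raw.png",200,145,70,60,"pics/s14.png",10)
im=cv2.imread("pics/top11_raw.png").astype(int)
g=im[205:240,195:235].min(2); m=(g>110).astype(np.uint8)
n,l,s,c=cv2.connectedComponentsWithStats(m); i=1+s[1:,4].argmax(); x,y,w,h=s[i][:4]; u=(195+x+(w-1)/2,205+y+(h-1)/2); print(s[i],u,onz(T,u,90))
i0=cv2.imread("pics/top0_raw.png").astype(int)
# turquoise
b=((i0[:,:,0]-i0[:,:,2])>40)[235:280,210:250].astype(np.uint8); n,l,s,c=cv2.connectedComponentsWithStats(b); i=1+s[1:,4].argmax(); x,y,w,h=s[i][:4]; print(onz(T,(210+x+(w-1)/2,235+y+(h-1)/2),90))
st(); goto(483.5,99.3,150)
```

```text
[   0    0   40   35 1360] (np.float64(214.5), np.float64(222.0)) [483.83444436 104.34737839  90.        ]
[378.50603256  57.14455509  90.        ]
t12.30 [649.2 -11.6 163.1] psi 94.1 zax [ 0.008 -0.    -1.   ] F [ 0.4 -0.3 -0.7] w 86.5 q [-0.14  0.31  1.52  0.    1.31 -0.21]
goto [ 4.9  -6.3   0.47] [0.09 0.01 0.03] dist 199.8194083220293
```

View pics/s14.png

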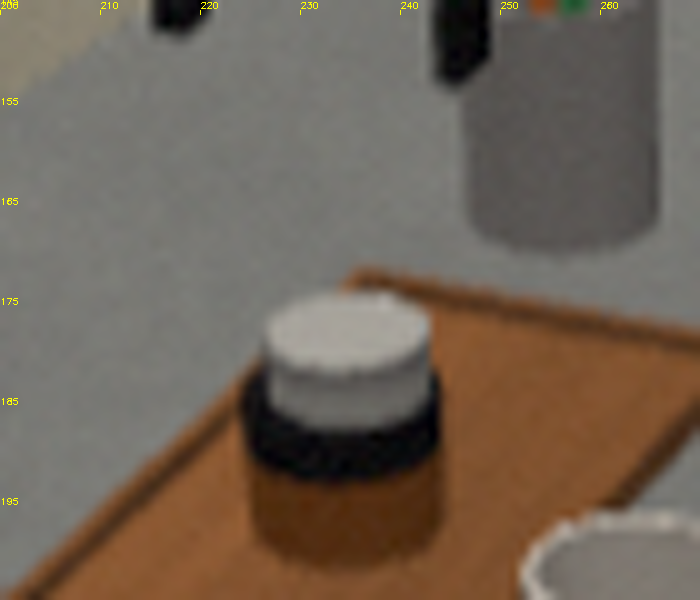

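The tin is released and centred, spanning columns 226.5–242.8 against 224.2–243.8 for the lid. Next is the tumbler.

Emit:
step_arm --commands '[[[4.9, -6.3, 0.47, 0.1, 0, 0, 0], [4.9, -6.3, 0.47, 0.1, 0, 0, 0], [4.9, -6.3, 0.47, 0.1, 0, 0, 0], [4.9, -6.3, 0.47, 0.1, 0, 0, 0], [4.9, -6.3, 0.47, 0.1, 0, 0, 0], [4.9, -6.3, 0.47, 0.1, 0, 0, 0], [4.9, -6.3, 0.47, 0.1, 0, 0, 0]]]'

```text
clock: 13.0
ee_pos: [484.1, 98.9, 149.9]
ee_rot: [2.14, 2.3, -0.002]
contact_force: [0.6, -0.3, -0.2]
gripper_width: 87.2
```

Run:
```python
from m import *
st(); goto(483.5,99.3,100); goto(483.5,99.3,42)
```

```text
t13.00 [484.1  98.9 149.9] psi 94.1 zax [-0.001 -0.001 -1.   ] F [ 0.6 -0.3 -0.2] w 87.2 q [ 0.04 -0.04  1.93 -0.    1.25 -0.03]
goto [ 0.02 -0.02  2.  ] [-0.01  0.01  0.02] dist 49.893490256813145
goto [ 0.02 -0.02  4.32] [-0.01  0.01  0.02] dist 107.89068088732112
```

Emit:
step_arm --commands '[[[0, 0, 1, 0, 0, 0, 0], [0, 0, 1.8, 0, 0, 0, 0], [0, 0, 1.8, 0, 0, 0, 0]]]'

```text
clock: 13.3
ee_pos: [482.7, 97.8, 101.9]
ee_rot: [-2.139, -2.296, 0.009]
contact_force: [-1.2, -0.2, 0.7]
gripper_width: 87.4
```

Run:
```python
from m import *
cv2.imwrite("pics/side15_raw.png",read_camera("side")["image"][:,:,::-1])
crop("pics/side15_raw.png",220,150,100,90,"pics/s15.png",7)
st(); goto(483.5,99.3,42)
```

```text
t13.35 [483.7  98.  103.5] psi 94.0 zax [-0.004 -0.002 -1.   ] F [ 0.  -0.5  0.2] w 86.7 q [ 0.04  0.02  1.97 -0.    1.16 -0.03]
goto [0.06 0.01 2.46] [-0.05  0.01  0.01] dist 61.56104382643802
```

View pics/s15.png

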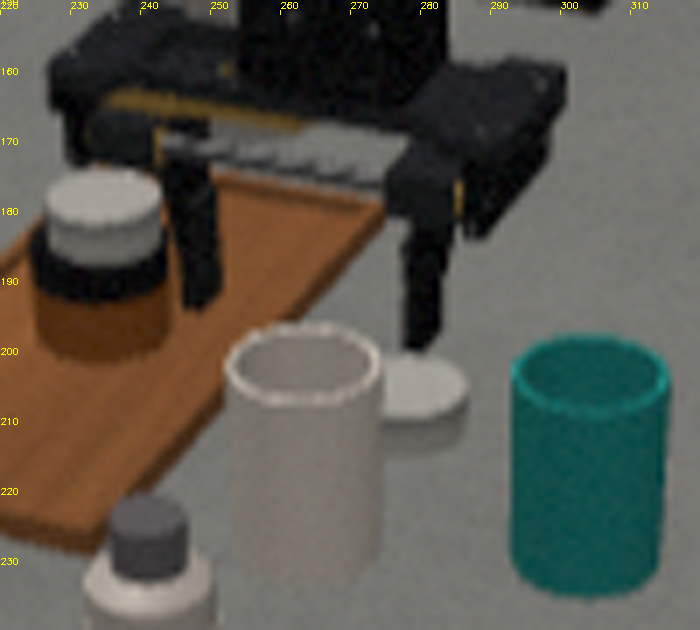

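The tips straddle the rim, with midpoint column 264 against 263.3. Descending.

Emit:
step_arm --commands '[[[0.06, 0, 0.8, 0, 0, 0, 0], [0.06, 0, 1.6, 0, 0, 0, 0], [0.06, 0, 2.3, 0, 0, 0, 0], [0.06, 0, 2.46, 0, 0, 0, 0], [0.06, 0, 2.46, 0, 0, 0, 0]]]'

```text
clock: 13.85
ee_pos: [483.9, 99.1, 42.4]
ee_rot: [-2.141, -2.296, 0.006]
contact_force: [-0.3, -0.5, 0.4]
gripper_width: 86.8
```

Emit:
step_arm --commands '[[[0, 0, 0, 0, 0, 0, 255], [0, 0, 0, 0, 0, 0, 255], [0, 0, 0, 0, 0, 0, 255], [0, 0, 0, 0, 0, 0, 255], [0, 0, 0, 0, 0, 0, 255], [0, 0, 0, 0, 0, 0, 255]]]' --squeeze 20

```text
clock: 14.45
ee_pos: [484.6, 99.1, 43.1]
ee_rot: [-2.142, -2.297, 0.005]
contact_force: [0.3, -0.4, 4.1]
gripper_width: 63.1
```

Run:
```python
from m import *
cv2.imwrite("pics/side16_raw.png",read_camera("side")["image"][:,:,::-1])
crop("pics/side16_raw.png",220,150,100,90,"pics/s16.png",7)
st()
```

```text
t14.50 [484.7  99.2  43.2] psi 94.0 zax [-0.003 -0.001 -1.   ] F [ 1.9 -0.   4.2] w 63.1 q [ 0.04  0.11  2.   -0.    1.03 -0.03]
```

View pics/s16.png

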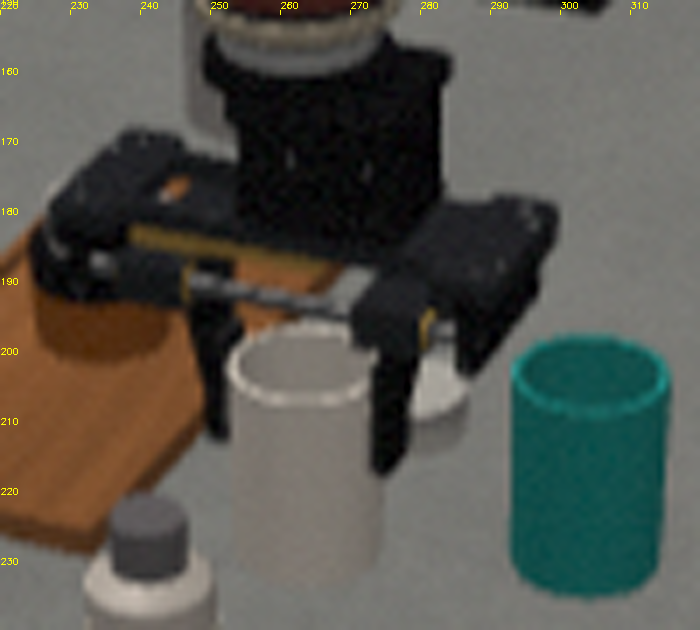

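Emit:
step_arm --commands '[[[0, 0, -0.5, 0, 0, 0, 255], [0, 0, -1.5, 0, 0, 0, 255], [0, 0, -3, 0, 0, 0, 255], [0, 0, -4.5, 0, 0, 0, 255], [0, 0, -5.2, 0, 0, 0, 255], [0, 0, -5.2, 0, 0, 0, 255]]]' --squeeze 25

```text
clock: 15.1
ee_pos: [486.7, 99.5, 176.6]
ee_rot: [2.14, 2.296, 0.002]
contact_force: [1.0, -0.5, -2.6]
gripper_width: 63.2
```

Run:
```python
from m import *
cv2.imwrite("pics/side17_raw.png",read_camera("side")["image"][:,:,::-1])
crop("pics/side17_raw.png",220,110,100,90,"pics/s17.png",7)
st(); goto(652.5,-100.5,165)
```

```text
t15.15 [485.4  99.4 174.2] psi 94.0 zax [-0.001 -0.001 -1.   ] F [-0.9 -0.  -4.4] w 63.2 q [ 0.04 -0.06  1.9  -0.    1.3  -0.03]
goto [-8.45  6.11  0.37] [-0.01  0.02  0.  ] dist 260.73514947834497
```

View pics/s17.png

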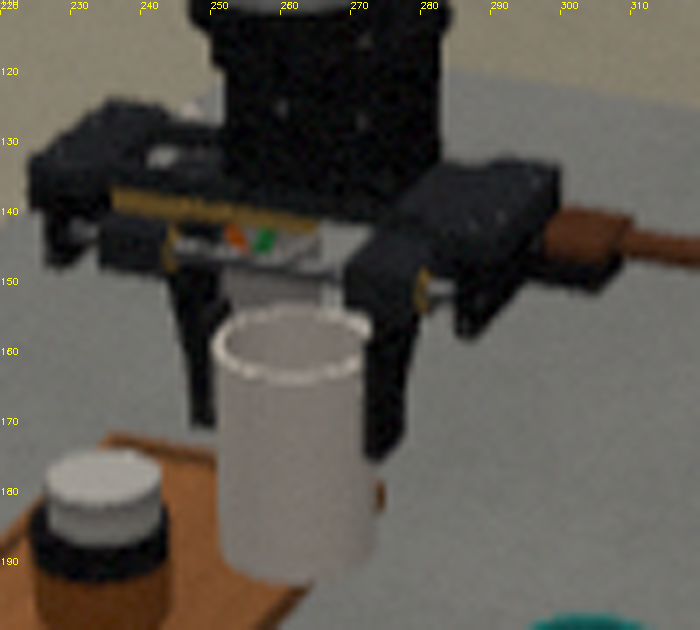

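The tumbler is held, with a lean of a few degrees at most. Moving over its place.

Emit:
step_arm --commands '[[[-8.45, 6.11, 0.3, 0, 0, 0, 255], [-8.45, 6.11, 0.3, 0, 0, 0, 255], [-8.45, 6.11, 0.3, 0, 0, 0, 255], [-8.45, 6.11, 0.3, 0, 0, 0, 255], [-8.45, 6.11, 0.3, 0, 0, 0, 255], [-8.45, 6.11, 0.3, 0, 0, 0, 255], [-8.45, 6.11, 0.3, 0, 0, 0, 255], [-8.45, 6.11, 0.3, 0, 0, 0, 255]]]'

```text
clock: 15.95
ee_pos: [650.8, -99.7, 164.5]
ee_rot: [-2.14, -2.295, 0.005]
contact_force: [0.3, 0.1, -2.7]
gripper_width: 63.1
```

Run:
```python
from m import *
st(); goto(652.5,-100.5,70)
```

```text
t15.95 [650.8 -99.7 164.5] psi 94.0 zax [-0.005  0.    -1.   ] F [ 0.3  0.1 -2.7] w 63.1 q [-0.27  0.34  1.48 -0.    1.33 -0.34]
goto [-0.04  0.08  3.78] [-0.06 -0.01  0.  ] dist 94.48358199874312
```

Emit:
step_arm --commands '[[[-0.04, 0.08, 1.2, 0, 0, 0, 255], [-0.04, 0.08, 2.4, 0, 0, 0, 255], [-0.04, 0.08, 3.4, 0, 0, 0, 255], [-0.04, 0.08, 3.78, 0, 0, 0, 255], [-0.04, 0.08, 3.78, 0, 0, 0, 255]]]'

```text
clock: 16.45
ee_pos: [650.2, -98.7, 68.0]
ee_rot: [-2.135, -2.294, 0.008]
contact_force: [-0.5, -0.7, -2.8]
gripper_width: 63.6
```

Run:
```python
from m import *
cv2.imwrite("pics/side18_raw.png",read_camera("side")["image"][:,:,::-1])
st()
im=cv2.resize(cv2.imread("pics/side18_raw.png"),None,fx=8,fy=8,interpolation=cv2.INTER_CUBIC)
p=get_obs()["ee_pos"]; th=np.linspace(0,6.28,40); d=p[2]-43.2
for z,r in((90+d,32),(d,31)):
    q=((proj(S,np.c_[652.5+r*np.cos(th),-100.5+r*np.sin(th),0*th+z])+.5)*8).astype(int); cv2.polylines(im,[q],True,(0,255,0),1)
cv2.imwrite("pics/s18.png",im[1000:1560,1600:2300])
goto(652.5,-100.5,51)
```

```text
t16.50 [651.8 -99.4  70. ] psi 94.1 zax [-0.006  0.001 -1.   ] F [-0.1 -0.6 -1.6] w 63.2 q [-0.27  0.44  1.54 -0.    1.17 -0.34]
goto [-0.05  0.03  0.76] [-0.07 -0.01  0.02] dist 19.049925431751095
```

View pics/s18.png

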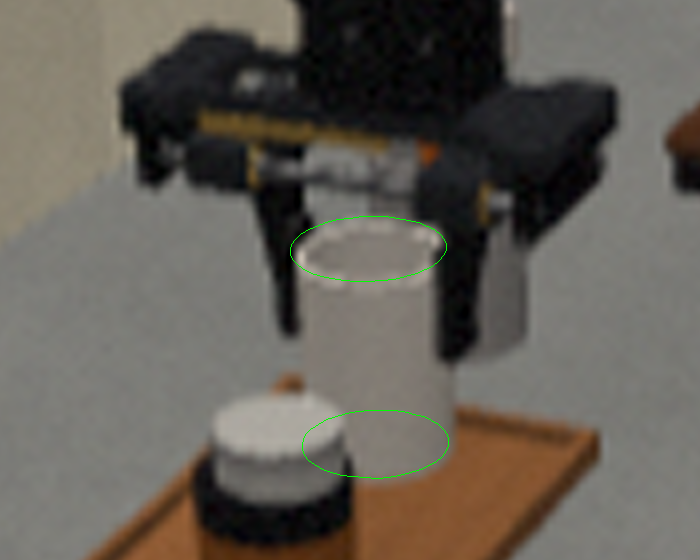

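It's within 2–3 mm of the overlay. Lowering to contact.

Emit:
step_arm --commands '[[[-0.05, 0.03, 0.35, 0, 0, 0, 255], [-0.05, 0.03, 0.7, 0, 0, 0, 255], [-0.05, 0.03, 0.76, 0, 0, 0, 255], [-0.05, 0.03, 0.76, 0, 0, 0, 255]]]'

```text
clock: 16.9
ee_pos: [652.1, -100.5, 50.6]
ee_rot: [-2.137, -2.295, 0.006]
contact_force: [-1.2, 0.1, -2.5]
gripper_width: 63.1
```

Emit:
step_arm --commands '[[[0, 0, 0.06, 0, 0, 0, 255], [0, 0, 0.06, 0, 0, 0, 255]]]'

```text
clock: 17.1
ee_pos: [652.4, -100.6, 49.4]
ee_rot: [-2.138, -2.295, 0.006]
contact_force: [0.3, -0.3, -2.6]
gripper_width: 63.6
```

Emit:
step_arm --commands '[[[0, 0, 0.05, 0, 0, 0, 255], [0, 0, 0.05, 0, 0, 0, 255]]]'

```text
clock: 17.3
ee_pos: [652.6, -100.5, 49.2]
ee_rot: [-2.138, -2.295, 0.005]
contact_force: [-3.4, 1.7, 3.9]
gripper_width: 63.0
```

Emit:
step_arm --commands '[[[0, 0, 0.06, 0, 0, 0, 255], [0, 0, 0.06, 0, 0, 0, 255]]]'

```text
clock: 17.5
ee_pos: [652.6, -100.3, 49.2]
ee_rot: [-2.138, -2.295, 0.005]
contact_force: [-4.4, 1.8, 8.8]
gripper_width: 63.3
```

Contact at 49.2 mm (43.2 + 6), as expected. Releasing.

Emit:
step_arm --commands '[[[0, 0, 0, 0, 0, 0, 60], [0, 0, 0, 0, 0, 0, 30], [0, 0, 0, 0, 0, 0, 0], [0, 0, 0, 0, 0, 0, 0], [0, 0, -1, 0, 0, 0, 0], [0, 0, -2.5, 0, 0, 0, 0], [0, 0, -4, 0, 0, 0, 0], [0, 0, -4.5, 0, 0, 0, 0]]]'

```text
clock: 18.3
ee_pos: [656.0, -101.2, 166.9]
ee_rot: [2.14, 2.298, 0.0]
contact_force: [1.5, -0.8, 0.8]
gripper_width: 87.4
```

Run:
```python
from m import *
cv2.imwrite("pics/side19_raw.png",read_camera("side")["image"][:,:,::-1])
crop("pics/side19_raw.png",190,100,100,90,"pics/s19.png",7)
st(); goto(456.5,269,190)
```

```text
t18.35 [ 656.2 -101.2  167.4] psi 94.1 zax [ 0.002 -0.001 -1.   ] F [0.8 0.7 1.8] w 86.5 q [-0.27  0.34  1.47 -0.    1.33 -0.34]
goto [15.34 -6.92 -0.94] [0.02 0.02 0.01] dist 421.2715085742527
```

View pics/s19.png

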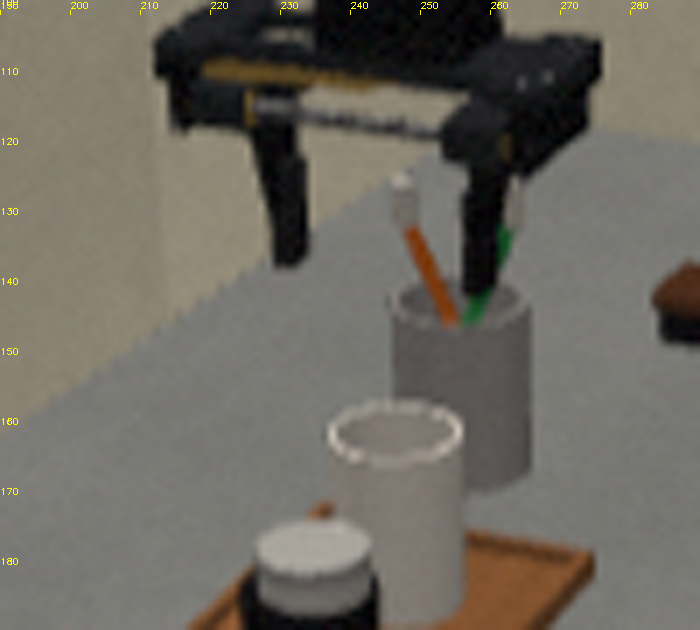

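The tumbler stands upright. Next is the lotion bottle.

Emit:
step_arm --commands '[[[15.34, -6.92, -0.94, 0, 0, 0, 0], [15.34, -6.92, -0.94, 0, 0, 0, 0], [15.34, -6.92, -0.94, 0, 0, 0, 0], [15.34, -6.92, -0.94, 0, 0, 0, 0], [15.34, -6.92, -0.94, 0, 0, 0, 0], [15.34, -6.92, -0.94, 0, 0, 0, 0], [15.34, -6.92, -0.94, 0, 0, 0, 0], [15.34, -6.92, -0.94, 0, 0, 0, 0]]]'

```text
clock: 19.15
ee_pos: [463.7, 252.9, 187.2]
ee_rot: [2.141, 2.298, -0.002]
contact_force: [0.8, 0.0, 0.3]
gripper_width: 87.1
```

Emit:
step_arm --commands '[[[0.8, -0.3, 0, 0, 0, 0, 0], [0.8, -0.3, 0, 0, 0, 0, 0], [0.8, -0.3, 0, 0, 0, 0, 0]]]'

```text
clock: 19.45
ee_pos: [454.1, 272.1, 185.7]
ee_rot: [2.139, 2.299, -0.005]
contact_force: [0.8, 0.4, 0.2]
gripper_width: 87.1
```

Run:
```python
from m import *
cv2.imwrite("pics/side20_raw.png",read_camera("side")["image"][:,:,::-1])
crop("pics/side20_raw.png",190,150,110,130,"pics/s20.png",5)
st(); goto(456.5,269.3,135); goto(456.5,269.3,60)
```

```text
t19.50 [454.6 271.6 186. ] psi 94.1 zax [-0.001 -0.003 -1.   ] F [ 0.2 -0.2  0.1] w 87.1 q [ 0.39  0.02  1.8  -0.    1.32  0.32]
goto [-0.09  0.07  2.04] [-0.02  0.04  0.01] dist 51.04969801751215
goto [-0.08  0.08  5.04] [-0.02  0.04  0.01] dist 125.99861840504892
```

View pics/s20.png

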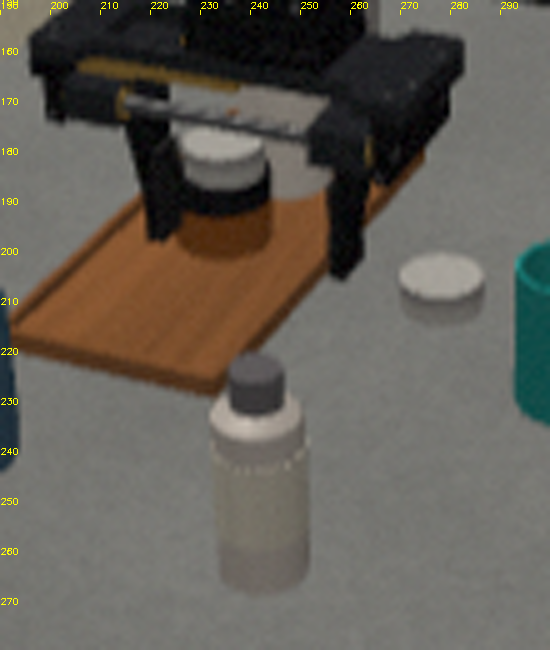

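Emit:
step_arm --commands '[[[-0.09, 0.07, 1.2, 0, 0, 0, 0], [-0.09, 0.07, 2.4, 0, 0, 0, 0], [-0.09, 0.07, 3.4, 0, 0, 0, 0], [-0.09, 0.07, 4.2, 0, 0, 0, 0], [-0.09, 0.07, 4.6, 0, 0, 0, 0], [-0.09, 0.07, 4.85, 0, 0, 0, 0], [-0.09, 0.07, 4.85, 0, 0, 0, 0]]]'

```text
clock: 20.2
ee_pos: [456.6, 268.3, 64.3]
ee_rot: [2.142, 2.297, -0.006]
contact_force: [0.2, 0.3, -0.3]
gripper_width: 86.9
```

Run:
```python
from m import *
cv2.imwrite("pics/side21_raw.png",read_camera("side")["image"][:,:,::-1])
crop("pics/side21_raw.png",190,170,110,110,"pics/s21.png",6)
st(); goto(456.5,269.3,64)
```

```text
t20.25 [457.  268.7  65.1] psi 94.0 zax [-0.001 -0.003 -1.   ] F [-0.1 -0.3 -0.4] w 86.8 q [ 0.38  0.16  1.9  -0.    1.09  0.32]
goto [ 0.02 -0.02  0.04] [-0.01  0.03  0.  ] dist 1.3371114912137418
```

View pics/s21.png

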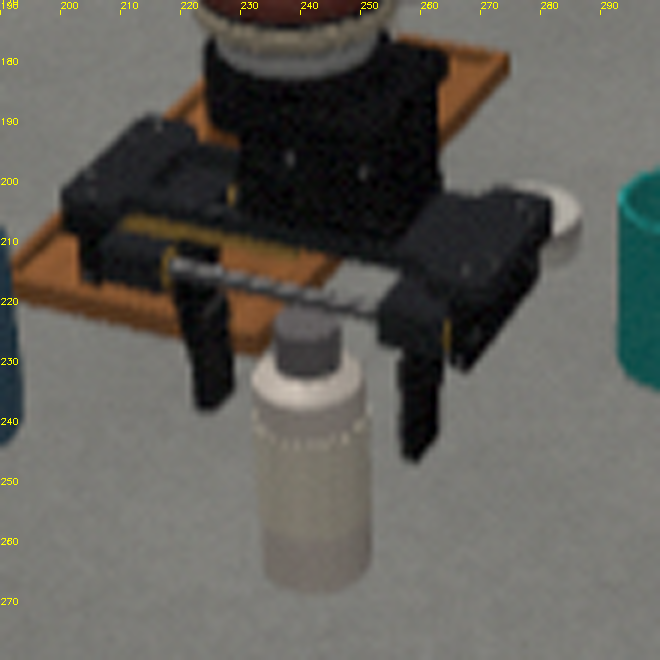

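The jaws are centred on the bottle at column 241. Closing.

Emit:
step_arm --commands '[[[0, 0, 0, 0, 0, 0, 255], [0, 0, 0, 0, 0, 0, 255], [0, 0, 0, 0, 0, 0, 255], [0, 0, 0, 0, 0, 0, 255], [0, 0, 0, 0, 0, 0, 255], [0, 0, 0, 0, 0, 0, 255], [0, 0, 0, 0, 0, 0, 255], [0, 0, 0, 0, 0, 0, 255]]]' --squeeze 25

```text
clock: 21.05
ee_pos: [457.1, 268.8, 65.2]
ee_rot: [2.141, 2.297, -0.004]
contact_force: [-0.1, 0.4, 0.9]
gripper_width: 47.7
```

Emit:
step_arm --commands '[[[0, 0, -0.5, 0, 0, 0, 255], [0, 0, -1.5, 0, 0, 0, 255], [0, 0, -2.5, 0, 0, 0, 255], [0, 0, -2.5, 0, 0, 0, 255]]]'

```text
clock: 21.45
ee_pos: [459.8, 270.1, 132.1]
ee_rot: [2.139, 2.295, 0.007]
contact_force: [0.5, -0.3, -2.0]
gripper_width: 47.5
```

Run:
```python
from m import *
cv2.imwrite("pics/side22_raw.png",read_camera("side")["image"][:,:,::-1])
crop("pics/side22_raw.png",190,150,110,110,"pics/s22.png",6)
st(); goto(640,85.7,124)
```

```text
t21.50 [458.6 269.6 129.9] psi 94.0 zax [ 0.004 -0.001 -1.   ] F [ 1.1  0.7 -3. ] w 47.5 q [ 0.38  0.08  1.86 -0.    1.21  0.32]
goto [-7.85  6.72  0.27] [0.04 0.02 0.  ] dist 258.42060987301323
```

View pics/s22.png

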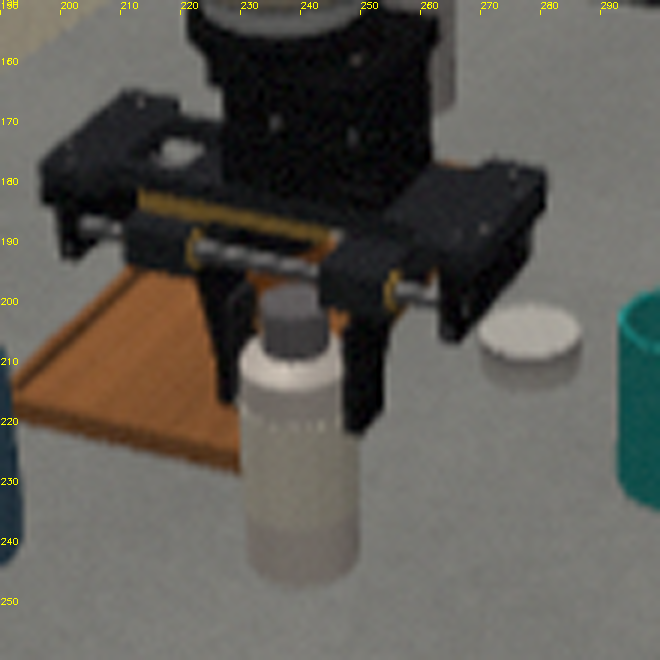

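Held upright. Carrying it to the tray.

Emit:
step_arm --commands '[[[-7.85, 6.72, 0.27, 0, 0, 0, 255], [-7.85, 6.72, 0.27, 0, 0, 0, 255], [-7.85, 6.72, 0.27, 0, 0, 0, 255], [-7.85, 6.72, 0.27, 0, 0, 0, 255], [-7.85, 6.72, 0.27, 0, 0, 0, 255], [-7.85, 6.72, 0.27, 0, 0, 0, 255], [-7.85, 6.72, 0.27, 0, 0, 0, 255], [-7.85, 6.72, 0.27, 0, 0, 0, 255]]]'

```text
clock: 22.3
ee_pos: [638.3, 86.3, 122.3]
ee_rot: [2.142, 2.297, -0.001]
contact_force: [-0.6, -0.5, -1.3]
gripper_width: 47.4
```

Run:
```python
from m import *
st(); goto(640,85.7,85)
```

```text
t22.30 [638.3  86.3 122.3] psi 94.0 zax [ 0.    -0.001 -1.   ] F [-0.6 -0.5 -1.3] w 47.4 q [ 0.01  0.34  1.56 -0.    1.24 -0.06]
goto [-0.03  0.07  1.49] [0.   0.01 0.  ] dist 37.35721241378864
```

Emit:
step_arm --commands '[[[-0.03, 0.07, 0.7, 0, 0, 0, 255], [-0.03, 0.07, 1.3, 0, 0, 0, 255], [-0.03, 0.07, 1.5, 0, 0, 0, 255], [-0.03, 0.07, 1.5, 0, 0, 0, 255], [-0.03, 0.07, 1.5, 0, 0, 0, 255]]]'

```text
clock: 22.8
ee_pos: [640.0, 85.9, 84.7]
ee_rot: [2.141, 2.298, -0.001]
contact_force: [0.2, 0.2, -1.7]
gripper_width: 47.7
```

Run:
```python
from m import *
cv2.imwrite("pics/side23_raw.png",read_camera("side")["image"][:,:,::-1])
st()
im=cv2.resize(cv2.imread("pics/side23_raw.png"),None,fx=6,fy=6,interpolation=cv2.INTER_CUBIC)
p=get_obs()["ee_pos"]; th=np.linspace(0,6.28,40); d=p[2]-65.2
for z,r in((125+d,14),(d,24)):
    q=((proj(S,np.c_[640+r*np.cos(th),85.7+r*np.sin(th),0*th+z])+.5)*6).astype(int); cv2.polylines(im,[q],True,(0,255,0),1)
cv2.imwrite("pics/s23.png",im[850:1400,1000:1700])
goto(640,85.7,74)
```

```text
t22.85 [640.5  85.8  85.4] psi 94.0 zax [ 0.001 -0.001 -1.   ] F [-0.1 -0.5 -1.9] w 47.4 q [ 0.01  0.39  1.58 -0.    1.18 -0.06]
goto [-0.   -0.02  0.45] [0.01 0.01 0.01] dist 11.368691336425911
```

View pics/s23.png

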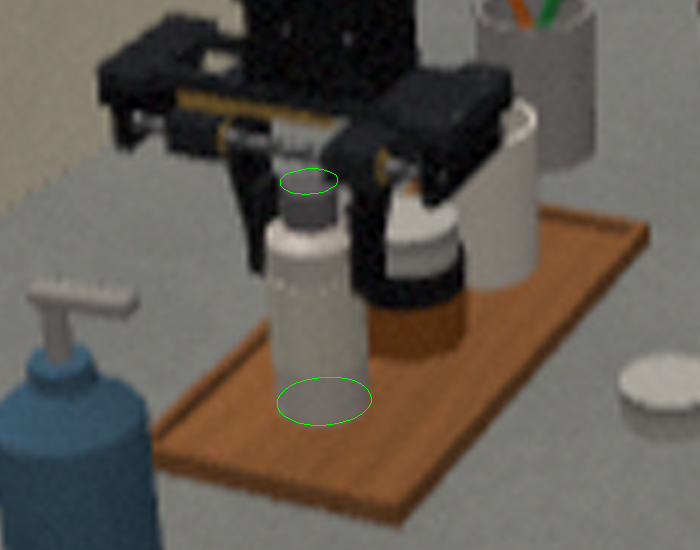

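The bottle is upright and on target. Lowering.

Emit:
step_arm --commands '[[[0, 0, 0.25, 0, 0, 0, 255], [0, 0, 0.47, 0, 0, 0, 255], [0, 0, 0.47, 0, 0, 0, 255]]]'

```text
clock: 23.15
ee_pos: [639.7, 85.8, 72.5]
ee_rot: [2.142, 2.298, -0.001]
contact_force: [0.6, 0.2, -3.3]
gripper_width: 47.4
```

Emit:
step_arm --commands '[[[0, 0, 0.08, 0, 0, 0, 255], [0, 0, 0.08, 0, 0, 0, 255]]]'

```text
clock: 23.35
ee_pos: [640.2, 85.8, 71.2]
ee_rot: [2.142, 2.298, -0.0]
contact_force: [-0.6, 0.4, 1.3]
gripper_width: 47.6
```

Emit:
step_arm --commands '[[[0, 0, 0.05, 0, 0, 0, 255], [0, 0, 0.05, 0, 0, 0, 255]]]'

```text
clock: 23.55
ee_pos: [640.4, 85.9, 71.1]
ee_rot: [2.141, 2.298, 0.0]
contact_force: [-3.2, 0.3, 6.2]
gripper_width: 47.3
```

Contact at 71.1 mm (65.2 + 6). Releasing and moving well clear.

Emit:
step_arm --commands '[[[0, 0, 0, 0, 0, 0, 110], [0, 0, 0, 0, 0, 0, 50], [0, 0, 0, 0, 0, 0, 0], [0, 0, 0, 0, 0, 0, 0], [0, 0, -1, 0, 0, 0, 0], [0, 0, -2.5, 0, 0, 0, 0], [0, 0, -4.5, 0, 0, 0, 0], [0, 0, -4.5, 0, 0, 0, 0]]]'

```text
clock: 24.35
ee_pos: [645.2, 86.1, 192.8]
ee_rot: [2.134, 2.29, 0.016]
contact_force: [1.0, 0.5, 0.1]
gripper_width: 86.1
```

Run:
```python
from m import *
st(); goto(400,80,220)
```

```text
t24.35 [645.2  86.1 192.8] psi 94.0 zax [ 0.015 -0.    -1.   ] F [1.  0.5 0.1] w 86.1 q [ 0.01  0.28  1.49 -0.    1.35 -0.06]
goto [ 0.45 -9.78 -1.23] [0.17 0.02 0.01] dist 246.80797660658254
```

Emit:
step_arm --commands '[[[0.4, -9.8, -1.2, 0, 0, 0, 0], [0.4, -9.8, -1.2, 0, 0, 0, 0], [0.4, -9.8, -1.2, 0, 0, 0, 0], [0.4, -9.8, -1.2, 0, 0, 0, 0], [0.4, -9.8, -1.2, 0, 0, 0, 0], [0.4, -9.8, -1.2, 0, 0, 0, 0], [0.4, -9.8, -1.2, 0, 0, 0, 0], [0.4, -9.8, -1.2, 0, 0, 0, 0]]]'

```text
clock: 25.15
ee_pos: [400.6, 78.8, 219.5]
ee_rot: [2.134, 2.289, 0.017]
contact_force: [0.0, -0.4, -0.3]
gripper_width: 87.2
```

Run:
```python
from m import *
cv2.imwrite("pics/side24_raw.png",read_camera("side")["image"][:,:,::-1])
cv2.imwrite("pics/top24_raw.png",read_camera("top")["image"][:,:,::-1])
crop("pics/side24_raw.png",155,115,190,140,"pics/s24.png",4)
crop("pics/top24_raw.png",140,110,220,120,"pics/t24.png",3)
crop("pics/top24_raw.png",190,130,120,75,"pics/t24b.png",6)
st()
```

```text
t25.25 [400.5  78.8 219. ] psi 94.0 zax [ 0.014 -0.    -1.   ] F [ 0.3  0.4 -0.1] w 87.1 q [ 0.   -0.34  2.06 -0.    1.41 -0.07]
```

View pics/s24.png

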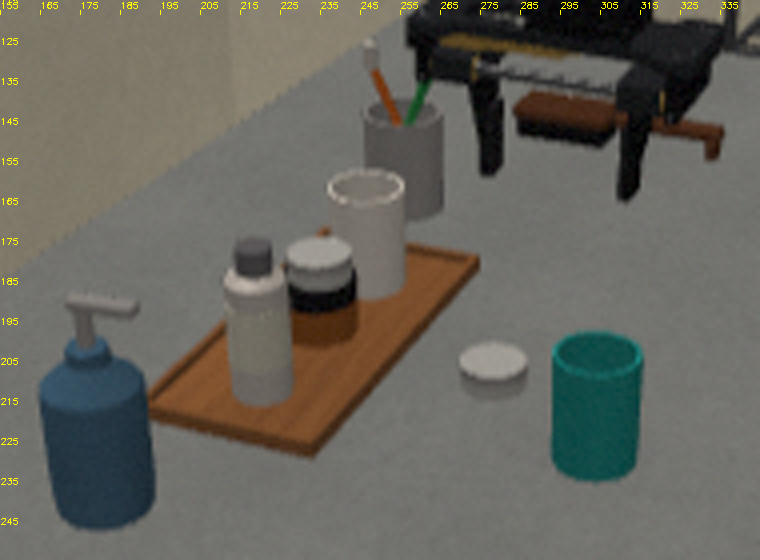

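View pics/t24b.png

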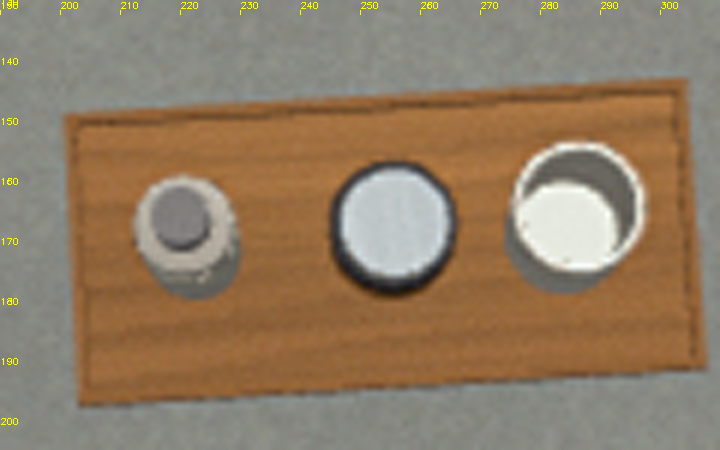

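Run:
```python
from m import *
t=lambda x,y:(190+(x+.5)/6-.5,130+(y+.5)/6-.5)
c=np.array([onz(T,t(*p),14) for p in((66,114),(687,78),(707,370),(80,405))]); C=c.mean(0)[:2]
d=c[0]-c[1]+c[3]-c[2]; yaw=np.arctan2(-d[0],d[1]); print(C,np.degrees(yaw))
r=np.array([[np.cos(yaw),np.sin(yaw)],[-np.sin(yaw),np.cos(yaw)]])
for n,p,z in(("lotion",(181,217),131),("tin",(395,221),78),("jar",(394,227.5),53),("tumbler",(579,206),96),):
    w=onz(T,t(*p),z); print(n,w.round(1),"tray frame",(r@(w[:2]-C)).round(1))
s=lambda x,y:(155+(x+.5)/4-.5,115+(y+.5)/4-.5)
for n,p,z in(("lotion",(254,247),131),("tin",(320,253),78),("tumbler",(366,187),96)):
    w=onz(S,s(*p),z); print("side",n,w.round(1),(r@(w[:2]-C)).round(1))
a=cv2.imread("pics/top0_raw.png").astype(int);b=cv2.imread("pics/top24_raw.png").astype(int)
for n,(x,y,w,h) in dict(dish=(72,165,40,50),disp=(145,143,35,35),holder=(320,128,40,40),brush=(390,155,35,80)).items(): print(n,abs(a-b)[y:y+h,x:x+w].max())
```

```text
[647.27904616  -7.05095234] 3.989237644531399
lotion [639.4  89.6 131. ] tray frame [-1.2 96.9]
tin [647.3 -10.8  78. ] tray frame [-0.3 -3.7]
jar [648.1 -10.7  53. ] tray frame [ 0.5 -3.7]
tumbler [652.7 -98.6  96. ] tray frame [ -1.  -91.7]
side lotion [637.2  89.1 131. ] [-3.4 96.7]
side tin [643.3 -11.5  78. ] [-4.3 -4.1]
side tumbler [ 651.2 -100.7   96. ] [ -2.6 -93.7]
dish 16
disp 14
holder 21
brush 19
```

All positions are well inside the tolerances, and the untouched things are unchanged between pictures. Handing in.

Run:
```python
from m import *
st(); print(sign_off())
```

```text
t25.25 [400.5  78.8 219. ] psi 94.0 zax [ 0.014 -0.    -1.   ] F [ 0.3  0.4 -0.1] w 87.1 q [ 0.   -0.34  2.06 -0.    1.41 -0.07]
the job is handed in; nothing more can be done
None
```

I set the jar, tin, tumbler and lotion bottle out on the tray and handed the job in at about 25 s of the 109 s allowed. `sign_off()` gave no verdict.

Last checks, as offsets in the tray's frame (mm):

| Thing | Top view (x, y) | Side view (x, y) | Target (x, y) |
|---|---|---|---|
| Jar | 0.5, -3.7 | not measured | 0, 0 |
| Tin (on the lid) | -0.3, -3.7 | -4.3, -4.1 | on the jar, at 0.5, -3.7 |
| Tumbler (holder side) | -1.0, -91.7 | -2.6, -93.7 | 0, -93 |
| Lotion | -1.2, 96.9 | -3.4, 96.7 | 0, 93 |

- **Standing:** all four looked upright and released in the last pictures. The gripper was open and well clear.
- **Things to leave alone:** the soap dispenser, toothbrush holder, soap dish and hairbrush look the same in the first and last top pictures.
- **Disagreements:**
  - In the pictures the fingertips sat at about the reported TCP height, not 22 mm ahead of it. I set the grasp heights from the pictures and checked each placing by contact force.
  - The two cameras differ by 2 to 4 mm in x.
  - The jar and tumbler leaned a few degrees while held, and stood upright once released.

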